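# Tip the clapper into its drying cradle and shut the gate

### The arm

A 6-joint arm with a two-finger parallel gripper is mounted at the origin on a cart in front of the work surface, level with it; the furniture and walls round the work are solid. World frame = base frame: x ahead of the robot, y to its left, z up, the work surface at z = 0. Lengths are in m, angles in degrees, forces in N, time in s.
With the tool pointing down it reaches from about 0.275 to 0.85 m from the base axis. Payload 19 kg.
Tool frame: the origin (TCP) lies at the very end of the fingers, on their centre line; the grasp point (between the pads) lies 19 mm behind it; z points along the fingers, y is the direction in which the jaws open and shut (so a half turn about z gives the same grasp; the last joint's range is limited). The gripper opens to 85 mm and grips with 20 to 120 N. Pads are 22 mm wide; open, the fingers measure 114 mm over their backs; the gripper's body (76 mm by 85 mm) begins 54 mm behind the grasp point. The pads swing forward as they close: fully open they stand 13 mm farther back than shut.
Start: joints at [-81.074, 8.623, 82.357, -0, 89.026, -7.678], TCP at [0.164, -0.551, 0.209] pointing down, gripper open.
Joint ranges: [-160.23, 160.23], [-39.13, 120.54], [6.94, 153.29], [-79.49, 259.48], [9.18, 160.14], [-161.06, 161.06]. Speed limits (degrees/s): [108.29, 108.29, 127.2, 172.46, 172.46, 172.46].

### API

Orientations are given as [roll, pitch, yaw] about the fixed x, y, z axes, in that order (R = Rz(yaw) Ry(pitch) Rx(roll)).
In Python, from cell import read_state, read_camera, finish_job gives the robot as it stands.
- The arm moves only by the tool apply_moves, never from a script. Its argument "steps" is a list of rows, each an object of numbers: "gripper": the gripper command: -1 is shut, 1 is fully open, values between are in proportion; "dx", "dy", "dz": the shift along the tool's x, y, z in mm; "spin": the turn about the tool's z in rad. A call has 1 to 8 rows; each row is the pose to reach, as a shift and turn from the pose commanded when the call began, along the tool's axes at that moment; what a row does not reach only later rows make up. A row lasts 1/10 s, in which the tool goes at most 50 mm and 8.59 degrees, less where a joint would pass 70% of its speed; a pose out of reach is approached as far as the arm can. A call with a gripper value outside its range is refused whole. The fingers move at their own pace and stop on an object; "grip_force" is the grip in N (left out, the last holds). Time passes only in rows, so rows that repeat a pose let the fingers close. It gives the time, the measured TCP pose, the force and the opening at its end, in the units of the state.
- read_state(): the state, without advancing time (a new reading comes with each control period).
- read_camera(name): name is "scene" or "top" or "wrist"; returns a dict with "pixels" (480x640x3 uint8, red, green, blue), "fov_y" (degrees; the focal length in pixels is half the picture's height over the tangent of half this angle, whatever the lens; pixels are square), "cx", "cy" (the principal point, pixels), "world_to_cam" (4x4, takes a point from world to camera coordinates); the wrist camera has in their place "hand_eye" (4x4, takes a point from camera to tool coordinates, whose origin is the TCP and whose axes are the flange's). Camera axes: x right, y down, z forward; pixel columns grow to the right and rows downward; lengths in m; the calibration is good to about 2 mm. A picture is of the moment at which its call begins: read the wrist's pose just before it. There is no depth.
- finish_job(): hands the job in, once; it reports no verdict.
The state is a dict: "time_s": time; "joint_positions": joint angles; "joint_vel": joint speeds; "effort": joint torques, N m; "ee_pos": TCP position; "ee_rot": TCP orientation; "ft_force": force on the tool from outside, world axes, zero at the start; "moment": the same for the moment, N m; "width": finger opening in m.
Only numpy, scipy, OpenCV 4.12 (cv2) and the standard library are available. Lean on these libraries where they do the work, as an engineer would, in place of code of your own. Each camera call takes 0.05 s, during which the arm holds its last target.

### The job

The beech clapper has been left standing on end at the open end of its wooden drying cradle on the ironing board. Without gripping or lifting it, push it over near its top so that it falls lengthwise into the trough, push it along until it is fully home against the end stop, then push the wooden gate bar round until it is shut square across the open end behind it. Leave the other things on the board where they stand.

Things in the scene. Friction and masses are not known exactly. Their poses are not given: they have to be found in the camera images.
- clapper_center (a point): Centre of the beech clapper, a smooth wooden block 160 mm long, 52 mm wide, 34 mm thick, 0.17 to 0.29 kg, edges rounded 5 mm; one end flat, the other tapering to a blunt nose over its last 25 mm. Starts on its flat end, nose up: foot 16 mm, centre 96 mm, nose 176 mm above the board; square to the cradle within 2 degrees, thickness along cradle x, width along cradle y.
- clapper: The same clapper; origin in the middle of one 52x160 mm broad face, z through the thickness (the centre is 17 mm along +z), y along its length toward the flat end (down at the start), x across its width. A light push high on the broad face tips it over the foot edge of the other face; it then lies broad face down, flat end about where that edge was, give or take 2 cm.
- cradle: Drying cradle of brown wood fixed on the board: a trough open at one end. Origin on the board (z = 0) under the middle of the seated clapper; x along the trough from open end to end stop, y across to the gate pivot's side, z up. Floor: two runners, tops at z = 16 mm, from x = -172 mm; the clapper starts on their open part. Fully home, the clapper's centre is at x 0, y 0 (about 6 mm play), z 33 mm.
- stop_face (a point): Middle of the end stop's inner face: cradle x = +80 mm, y = 0, z = 33 mm. The stop is 100 mm wide, 54 mm high, 16 mm thick. Between here and the open end (about x = -80 mm) run two side rails, flared outward: 64 mm apart at the floor, 79 mm at their upper edges, 41 mm above the board; outer sides within 50 mm of the centre line.
- gate (a joint): Angle of the wooden gate bar about its upright pin. 0: bar straight out sideways (cradle +y); 1.57: along the trough, away from the end stop (cradle -x); 3.14: shut, against its stop, square across the open end (cradle -y), inner face 4 mm behind a fully seated clapper. Starts at 0.8 to 1.3. Turns easily (under 1 N at its end) and stays where left.
- gate_pivot (a point): Axis of the gate's pin at mid-height of the bar: cradle x = -89 mm, y = +47 mm, z = 29.5 mm. The bar is 10 mm thick and 16 mm high (z = 21.5 to 37.5 mm); the pin's brass head rises to z = 41.5 mm.
- gate_tip (a point): Free end of the gate bar, 88 mm from the pivot axis, at mid-height of the bar.
- spot_can: Bystander, leave alone: white aerosol can, 52 mm across, 187 mm tall, standing; origin at the centre of its underside.
- soap_jar: Bystander, leave alone: low round white jar, 70 mm across, 57 mm tall; origin at the centre of its underside.
- white_reel: Bystander, leave alone: reel of white thread standing on end, 35 mm across, 46 mm tall; origin at the centre of its underside.
- tape_roll: Bystander, leave alone: flat roll of masking tape, 100 mm across, 25 mm tall; origin at the centre of its underside.
- thread_carton: Bystander, leave alone: small brown carton, 45x70x33 mm; origin at the centre of its underside.
- spray: Bystander, leave alone: spray bottle with trigger head, 61x127 mm, 242 mm tall, standing; origin at the centre of its underside.
- scissors: Bystander, leave alone: scissors with blue handles lying flat, 87x199 mm, 9 mm thick; origin at the centre of its underside.
- thimble: Bystander, leave alone: small thimble, 20 mm across, 22 mm tall; origin at the centre of its underside.
Not all that is in view belongs to the job. What is meant by the clapper is not blue, and is the larger of those in its own colour.

How it is judged:
By the outcome, as a careful person would: the job done as asked, in the order asked, and still so for the second after the job is handed in, with the robot touching nothing.
It also fails if it takes over 67 s, if anything falls off the work surface, if the arm or the gripper's body presses on something with over 40 N, if the wrist force passes 120 N, or if a joint passes its speed limit or range.

## Working session

There is one attempt and no reset: what is moved stays moved. The work goes in short steps, Python scripts to look and compute and a tool call to move; the robot and the scene stay as the last step left them, time stands still between calls to the robot, and variables do not carry over. Pictures are saved under pics/ and viewed, and the job is handed in when it is done.

Besides the shell and the picture viewer there is one more tool, called after "Call:" by a JSON object that holds its "name" and its "arguments", one argument or row to a line. apply_moves: Moves the arm, as the interface text tells. Its arguments: {"type":"object","properties":{"steps":{"type":"array"},"grip_force":{"type":"number"}},"required":["steps"]}

```bash
mkdir -p pics; cat > h.py <<'E'
import numpy as np,cv2
from cell import *
def snap(n,f):
    c=read_camera(n); cv2.imwrite('pics/'+f,c['pixels'][:,:,::-1]); return c
def cam(c):
    f=240/np.tan(np.radians(c['fov_y']/2)); return f,c['cx'],c['cy'],np.array(c['world_to_cam'])
def ray(c,u,v,z):
    f,cx,cy,T=cam(c);R=T[:3,:3];o=-R.T@T[:3,3];d=R.T@np.array([(u-cx)/f,(v-cy)/f,1]);return o+d*(z-o[2])/d[2]
def proj(c,p):
    f,cx,cy,T=cam(c);q=T[:3,:3]@np.array(p)+T[:3,3];return q[0]/q[2]*f+cx,q[1]/q[2]*f+cy
E
python3 - <<'E'
from h import *
import pickle
print(read_state())
for n in('scene','top','wrist'):
    c=snap(n,n+'0.png'); pickle.dump(c,open(n+'0.pkl','wb')); print({k:v for k,v in c.items() if k!='pixels'})
E
```

```text
{'time_s': 0.0, 'joint_positions': array([-8.10724017e+01,  8.65027833e+00,  8.23914319e+01,  2.10994434e-04,
        8.90254358e+01, -7.68011290e+00]), 'joint_vel': array([-0.05360665,  0.00795176, -0.03501062,  0.00210697,  0.09276616,
       -0.03478014]), 'effort': array([ 2.08739375e-04, -7.13056612e+01, -5.70867920e+01, -1.54117620e-04,
        9.05171677e-03, -4.81597738e-05]), 'ee_pos': array([ 0.16426295, -0.55076834,  0.20869583]), 'ee_rot': array([-1.79933485e+02, -9.18260248e-03,  1.66077022e+01]), 'ft_force': array([-0.56577563,  0.01656924, -0.54835938]), 'moment': array([-0.01551823,  0.0139374 ,  0.01205389]), 'width': 0.08539272242375699}
{'fov_y': 56.87906674932853, 'cx': 309.9461402758986, 'cy': 242.1516633820346, 'world_to_cam': array([[ 0.56201368, -0.82687888,  0.02029648, -0.23997534],
       [-0.38038201, -0.28017236, -0.88136994,  0.2814757 ],
       [ 0.7344727 ,  0.48762155, -0.47199055,  0.94036914],
       [ 0.        ,  0.        ,  0.        ,  1.        ]])}
{'fov_y': 53.01450352363056, 'cx': 320.636946063982, 'cy': 231.7099890440052, 'world_to_cam': array([[-1.08085185e-02, -9.99941180e-01, -9.01540762e-04,
         7.08556594e-02],
       [-9.89905318e-01,  1.08274490e-02, -1.41316056e-01,
         5.05504934e-01],
       [ 1.41317506e-01, -6.34977218e-04, -9.89964120e-01,
         1.28402053e+00],
       [ 0.00000000e+00,  0.00000000e+00,  0.00000000e+00,
         1.00000000e+00]])}
{'fov_y': 70.61542783706405, 'cx': 323.40664490310854, 'cy': 240.48540559234868, 'hand_eye': array([[-3.66589082e-04, -9.57479675e-01, -2.88500498e-01,
         7.28164967e-02],
       [ 9.99999899e-01, -2.75464253e-04, -3.56455612e-04,
        -5.79763398e-04],
       [ 2.61827429e-04, -2.88500600e-01,  9.57479679e-01,
        -1.66020891e-01],
       [ 0.00000000e+00,  0.00000000e+00,  0.00000000e+00,
         1.00000000e+00]])}
```

View pics/scene0.png

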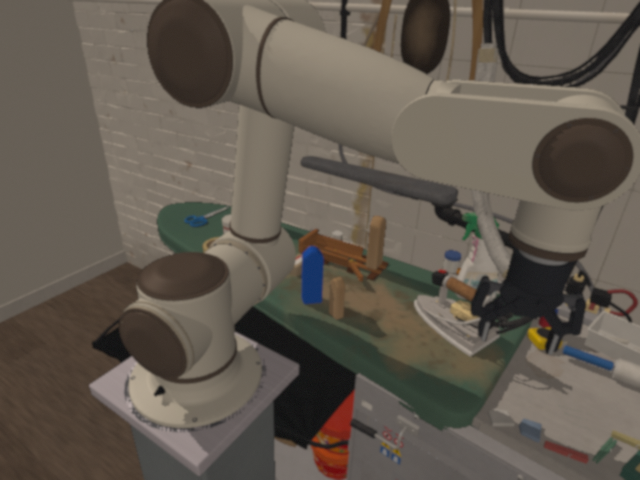

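View pics/top0.png

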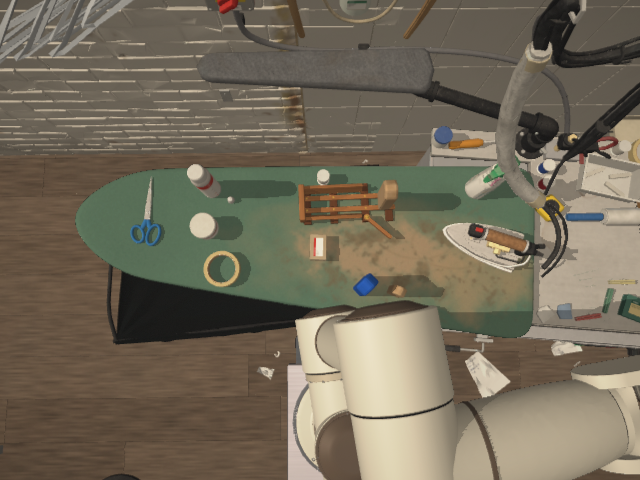

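View pics/wrist0.png

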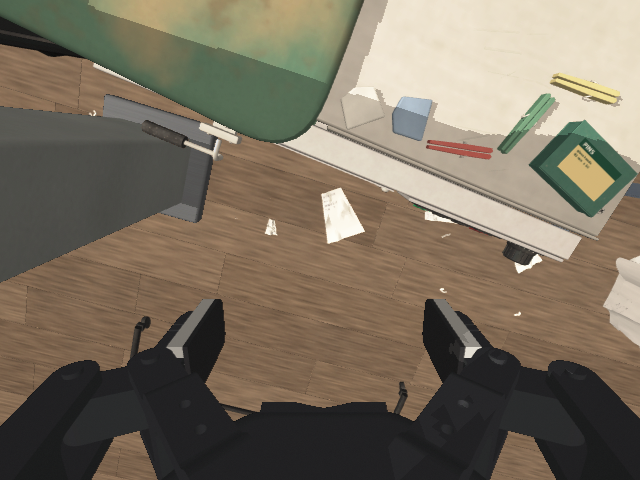

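```bash
python3 - <<'E'
import cv2
a=cv2.imread('pics/top0.png')[150:310,280:440]; b=cv2.imread('pics/scene0.png')[190:340,260:420]
cv2.imwrite('pics/c0.png',cv2.resize(a,(600,600),interpolation=cv2.INTER_CUBIC)); cv2.imwrite('pics/c1.png',cv2.resize(b,(640,600),interpolation=cv2.INTER_CUBIC))
E
```

```text
(no output)
```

View pics/c0.png

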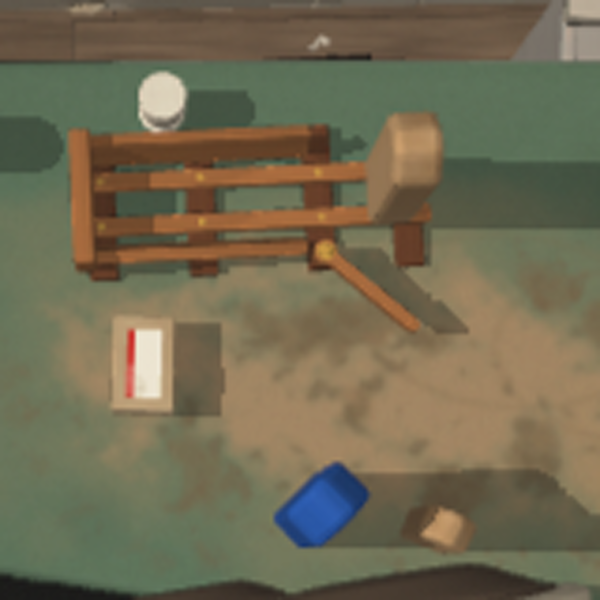

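View pics/c1.png

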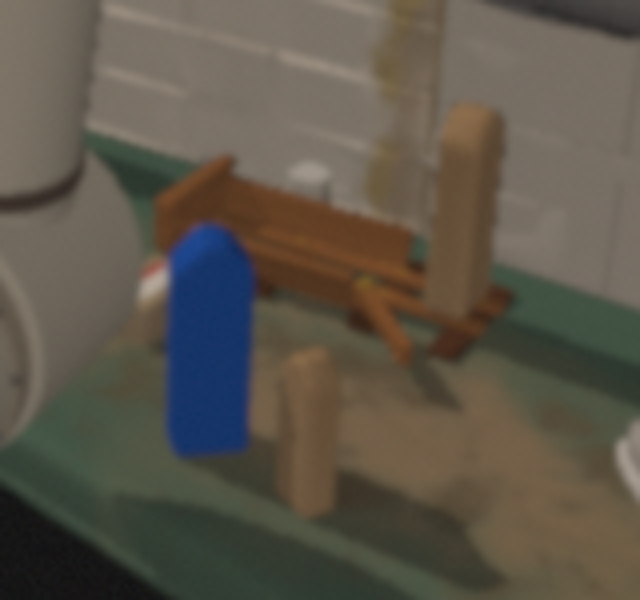

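```bash
python3 - <<'E'
import cv2
a=cv2.imread('pics/top0.png')[170:250,295:405]
cv2.imwrite('pics/c2.png',cv2.resize(a,(770,560),interpolation=cv2.INTER_CUBIC))
E
```

```text
(no output)
```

View pics/c2.png

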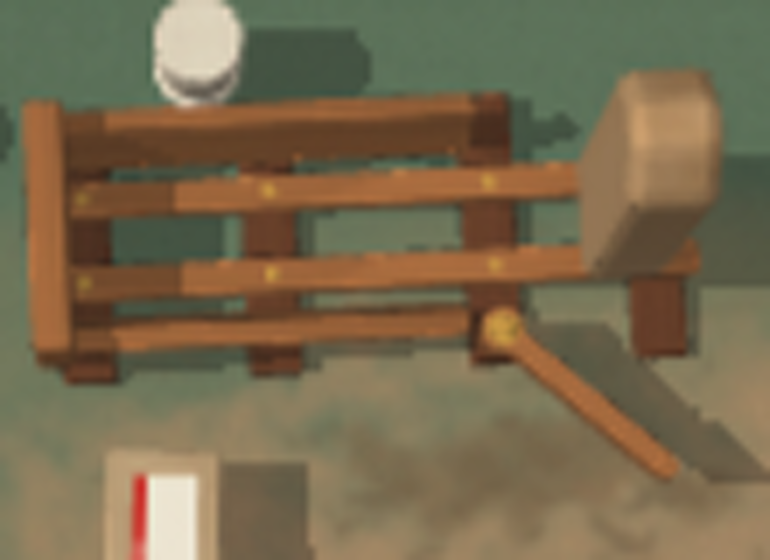

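```bash
cat >> h.py <<'E'
import pickle
E
python3 - <<'E'
from h import *
c=pickle.load(open('top0.pkl','rb'))
g=lambda x,y,z: ray(c,295+x/7-.5+.07,170+y/7-.5+.07,z)
pin=g(503,326,.0415);s1=g(61,102,.054);s2=g(72,349,.054);tip=g(668,466,.0375)
print('pin',pin,'stop',s1,s2,'tip',tip,np.linalg.norm((s1-s2)[:2]))
# outer
for p in((24,102),(35,354)): print(g(*p,.054))
# runners midline: inner edges etc
for n,a,b in(('r1',(75,200),(570,180)),('r2',(75,285),(690,257))):
    A=g(*a,.016);B=g(*b,.016);d=(A-B)[:2];print(n,A,B,np.degrees(np.arctan2(d[1],d[0])))
ey=(s2-s1)[:2];ey/=np.linalg.norm(ey);print('yaw x from stop',np.degrees(np.arctan2(-ey[0],ey[1])) , np.degrees(np.arctan2(ey[1],ey[0]))-90)
# fit: known points in cradle coords (x,y) -> world
C=np.array([[-89,47],[80,-50],[80,50],[96,-50],[96,50]])/1e3
W=np.array([pin[:2],s1[:2],s2[:2],g(24,102,.054)[:2],g(35,354,.054)[:2]])
mc,mw=C.mean(0),W.mean(0)
U,S,V=np.linalg.svd((C-mc).T@(W-mw));R=(U@V).T
if np.linalg.det(R)<0: print('refl')
t=mw-R@mc
print('yaw',np.degrees(np.arctan2(R[1,0],R[0,0])),'t',t,'res mm',((R@C.T).T+t-W)*1e3)
np.savez('cr.npz',R=R,t=t)
tc=R.T@(tip[:2]-t);print('tip cradle',tc, 'ang',np.arctan2(-(tc[0]+.089),tc[1]-.047))
# clapper nose top outline: corners
for p in((632,75),(705,75),(720,110),(712,190),(640,205),(625,110)): print(p,R.T@(g(*p,.17)[:2]-t))
for p in((585,268),(620,272)): print(p,R.T@(g(*p,.016)[:2]-t))
def c2w(x,y,z): return np.r_[R@np.array([x,y])+t,z]
for n,col in(('top',c),):
  im=c['pixels'].copy()[:,:,::-1].copy()
  im=cv2.resize(im[170:250,295:405],(770,560))
  for q in((0,0,.033),(.08,0,.054),(-.172,0,.016),(-.089,.047,.0415),(-.08,-.04,.041),(-.08,.04,.041)):
    u,v=proj(c,c2w(*q));cv2.circle(im,(int((u-295)*7+3),int((v-170)*7+3)),4,(255,0,255),-1)
  cv2.imwrite('pics/c3.png',im)
E
```

```text
pin [ 0.54722232 -0.06073489  0.0415    ] stop [0.63602279 0.11155204 0.054     ] [0.53781871 0.10784647 0.054     ] tip [ 0.49170064 -0.12425366  0.0375    ] 0.09827397100244353
[0.63618276 0.12605497 0.054     ]
[0.53601027 0.12220603 0.054     ]
r1 [0.60493925 0.10749447 0.016     ] [ 0.61095499 -0.09160643  0.016     ] 91.73063678105629
r2 [0.57021604 0.10771323 0.016     ] [ 0.57891837 -0.13884116  0.016     ] 92.02146019104228
yaw x from stop 92.16094073843146 -267.83905926156854
yaw 92.34709309662404 t [0.59019761 0.02921401] res mm [[-0.34045973 -0.9012252 ]
 [ 0.85663503 -0.35749713]
 [-0.85538835 -0.74722543]
 [ 0.04141745  1.12615688]
 [ 0.2977956   0.87979088]]
tip cradle [-0.14930517  0.10469931] ang 0.807477281375411
(632, 75) [-0.1265897  -0.01981283]
(705, 75) [-0.15261548 -0.01845822]
(720, 110) [-0.15701253 -0.00541259]
(712, 190) [-0.15201246  0.02347847]
(640, 205) [-0.12608411  0.02757351]
(625, 110) [-0.12319436 -0.00717245]
(585, 268) [-0.12512221  0.02044247]
(620, 272) [-0.13900911  0.02279668]
```

View pics/c3.png

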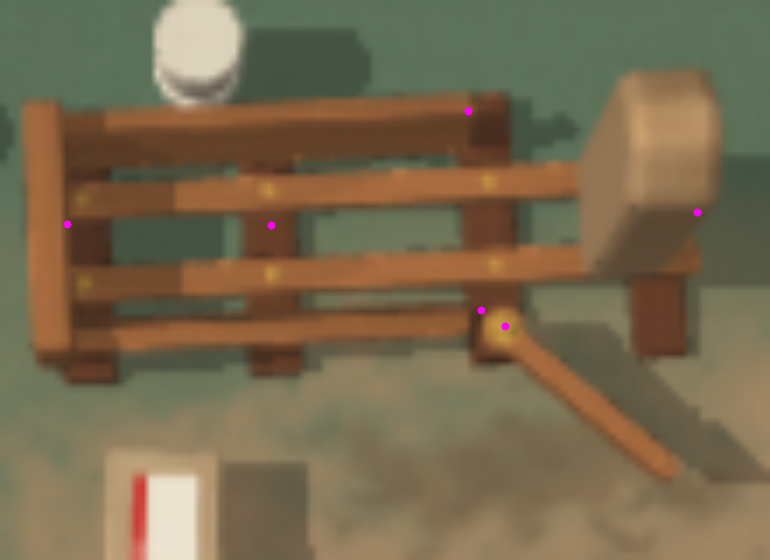

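```bash
python3 - <<'E'
from h import *
c=pickle.load(open('top0.pkl','rb'));s=pickle.load(open('scene0.pkl','rb'))
d=np.load('cr.npz');R,t=d['R'],d['t']
def tri(a,b):
    A=[];B=[]
    for cc,(u,v) in((c,a),(s,b)):
        o=ray(cc,u,v,0);p=ray(cc,u,v,.3);q=(p-o)/np.linalg.norm(p-o);M=np.eye(3)-np.outer(q,q);A.append(M);B.append(M@o)
    return np.linalg.solve(A[0]+A[1],B[0]+B[1])
print('blue top',tri((370,280),(312,247)), 'small top',tri((399,290),(337,279)))
print('clapper nose',tri((389,188),(378,218)))
for n,u,v in(('spray base',484,190),('iron l',443,230),('iron r',535,262),('iron handle',500,237),('reel',323,180),('blue base',360,292)): print(n,ray(c,u,v,0),ray(c,u,v,.1))
def c2w(x,y,z): return np.r_[R@np.array([x,y])+t,z]
print(c2w(-.140,.002,0),c2w(-.21,.002,0))
S=c['pixels'][150:300,420:560][:,:,::-1];cv2.imwrite('pics/c4.png',cv2.resize(S,(560,600),interpolation=cv2.INTER_CUBIC))
E
```

```text
blue top [ 0.36491588 -0.04989312  0.16449033] small top [ 0.34402593 -0.13246103  0.11142843]
clapper nose [ 0.59624577 -0.10828843  0.17281655]
spray base [ 0.62646692 -0.40198199  0.        ] [ 0.60361977 -0.36711207  0.1       ]
iron l [ 0.51247089 -0.27966158  0.        ] [ 0.49811421 -0.25390214  0.1       ]
iron r [ 0.41940101 -0.53224626  0.        ] [ 0.41197622 -0.4876742   0.1       ]
iron handle [ 0.49082521 -0.43902701  0.        ] [ 0.47808072 -0.40139796  0.1       ]
reel [0.66080071 0.05695301 0.        ] [0.63539636 0.05764124 0.1       ]
blue base [ 0.34157734 -0.04182189  0.        ] [ 0.33994889 -0.03377685  0.1       ]
[ 0.59393272 -0.11075045  0.        ] [ 0.59679943 -0.18069172  0.        ]
```

View pics/c4.png

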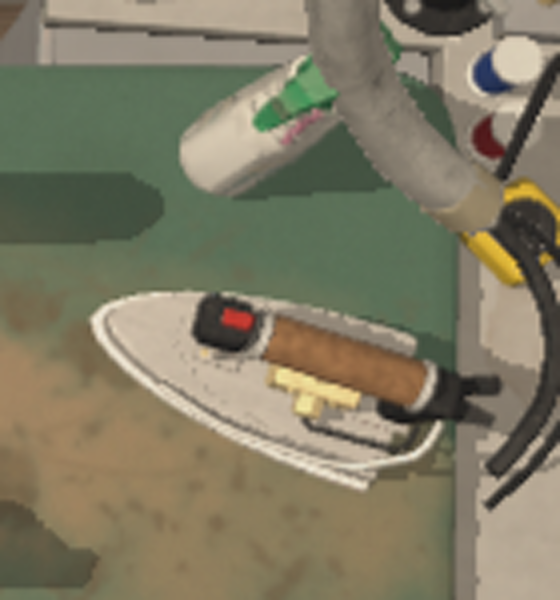

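```bash
python3 - <<'E'
from h import *
c=pickle.load(open('top0.pkl','rb'));s=pickle.load(open('scene0.pkl','rb'))
def tri(a,b):
    A=[];B=[]
    for cc,(u,v) in((c,a),(s,b)):
        o=ray(cc,u,v,0);p=ray(cc,u,v,.3);q=(p-o)/np.linalg.norm(p-o);M=np.eye(3)-np.outer(q,q);A.append(M);B.append(M@o)
    x=np.linalg.solve(A[0]+A[1],B[0]+B[1]); return x,[np.linalg.norm(A[i]@x-B[i]) for i in(0,1)]
print(tri((430,75),(452,193)),tri((205,68),(305,162)),tri((480,195),(478,192)),tri((540,130),(455,215)))
# step plan in tool axes
st=read_state();yaw=np.radians(st['ee_rot'][2]);p=st['ee_pos']
d=np.array([.598,-.205,.27])-p
print('dx',d[0]*np.cos(yaw)+d[1]*np.sin(yaw),'dy',d[0]*np.sin(yaw)-d[1]*np.cos(yaw),'dz',-d[2],'spin',-(np.radians(92.3)-yaw))
E
```

```text
(array([ 0.88855662, -0.22102524,  0.18138226]), [np.float64(0.002764888734359132), np.float64(0.0027648887343591725)]) (array([0.92361039, 0.36360823, 0.15848093]), [np.float64(0.0008781940074488695), np.float64(0.0008781940074489235)]) (array([ 0.56245075, -0.32847227,  0.30437546]), [np.float64(0.0421194183406539), np.float64(0.04211941834065386)]) (array([ 0.66054058, -0.36960536,  0.26620299]), [np.float64(0.07834229690285614), np.float64(0.07834229690285621)])
dx 0.5144645636907451 dy -0.20745714360563955 dz -0.061163819008110604 spin -1.3211431188251754
```

Call:
{"name": "apply_moves", "arguments": {
  "steps": [
    {"gripper": -1, "dx": 0, "dy": 0, "dz": -50, "spin": 0},
    {"gripper": -1, "dx": 30, "dy": -12, "dz": -62, "spin": -0.14},
    {"gripper": -1, "dx": 75, "dy": -30, "dz": -62, "spin": -0.28},
    {"gripper": -1, "dx": 120, "dy": -48, "dz": -62, "spin": -0.42},
    {"gripper": -1, "dx": 165, "dy": -66, "dz": -62, "spin": -0.56},
    {"gripper": -1, "dx": 210, "dy": -84, "dz": -62, "spin": -0.7},
    {"gripper": -1, "dx": 255, "dy": -102, "dz": -62, "spin": -0.84},
    {"gripper": -1, "dx": 255, "dy": -102, "dz": -62, "spin": -0.84}
  ]
}}

```text
time_s: 0.95
ee_pos: [0.383, -0.3769, 0.2713]
ee_rot: [180.0, -0.1, 65.3]
ft_force: [-1.1, -1.0, 0.5]
width: -0.0003
```

```bash
cat >> h.py <<'E'
def plan(x,y,z,yawd=92.3):
    st=read_state();yaw=np.radians(st['ee_rot'][2]);d=np.array([x,y,z])-st['ee_pos']
    print('t',st['time_s'],st['ee_pos'],st['ee_rot'],'F',st['ft_force'].round(1),'w',st['width'])
    print('mm',(1e3*np.array([d[0]*np.cos(yaw)+d[1]*np.sin(yaw),d[0]*np.sin(yaw)-d[1]*np.cos(yaw),-d[2]])).round(1),'spin',-(np.radians(yawd)-yaw))
_d=np.load('cr.npz')
def c2w(x,y,z): return np.r_[_d['R']@np.array([x,y])+_d['t'],z]
def w2c(p): return np.r_[_d['R'].T@(np.array(p)[:2]-_d['t']),p[2]]
E
python3 -c "
from h import *
plan(.598,-.205,.27)"
```

```text
t 0.95 [ 0.38304043 -0.37686025  0.27128206] [ 1.79973013e+02 -7.20719700e-02  6.53328277e+01] F [-1.1 -1.   0.5] w -0.0002555260096572807
mm [245.9 123.6   1.3] spin -0.4706659459458207
```

Call:
{"name": "apply_moves", "arguments": {
  "steps": [
    {"gripper": -1, "dx": 40, "dy": 20, "dz": 0, "spin": -0.1},
    {"gripper": -1, "dx": 80, "dy": 40, "dz": 0, "spin": -0.2},
    {"gripper": -1, "dx": 120, "dy": 60, "dz": 0, "spin": -0.3},
    {"gripper": -1, "dx": 160, "dy": 80, "dz": 0, "spin": -0.4},
    {"gripper": -1, "dx": 205, "dy": 103, "dz": 0, "spin": -0.47},
    {"gripper": -1, "dx": 246, "dy": 124, "dz": 0, "spin": -0.47},
    {"gripper": -1, "dx": 246, "dy": 124, "dz": 0, "spin": -0.47},
    {"gripper": -1, "dx": 246, "dy": 124, "dz": 0, "spin": -0.47}
  ]
}}

```text
time_s: 1.75
ee_pos: [0.5969, -0.2105, 0.2705]
ee_rot: [-179.9, -0.0, 91.7]
ft_force: [-0.0, -0.2, -0.1]
width: -0.0002
```

```bash
python3 -c "
from h import *
plan(*c2w(-.20,.002,.15))
snap('wrist','w1.png');snap('scene','s1.png');snap('top','t1.png')
print(w2c(read_state()['ee_pos']))"
```

```text
t 1.75 [ 0.59690944 -0.21047953  0.27050814] [-1.79927310e+02 -2.80385487e-02  9.17149797e+01] F [-0.  -0.2 -0.1] w -0.00023229599613191853
mm [ 39.8   0.7 120.5] spin -0.010210530594162881
[-0.24108786  0.00419258  0.27141369]
```

View pics/w1.png

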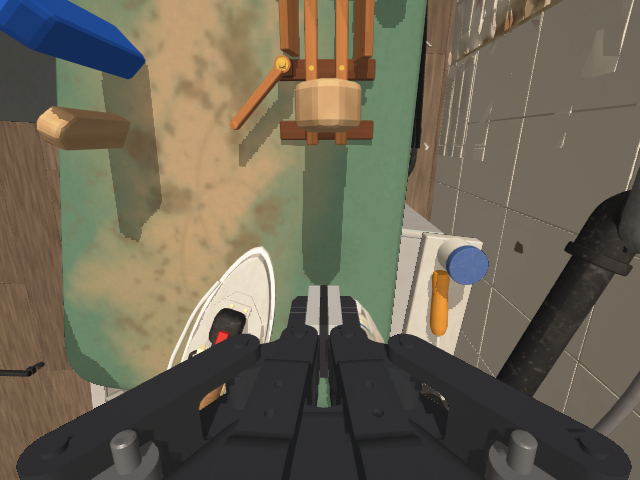

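View pics/s1.png

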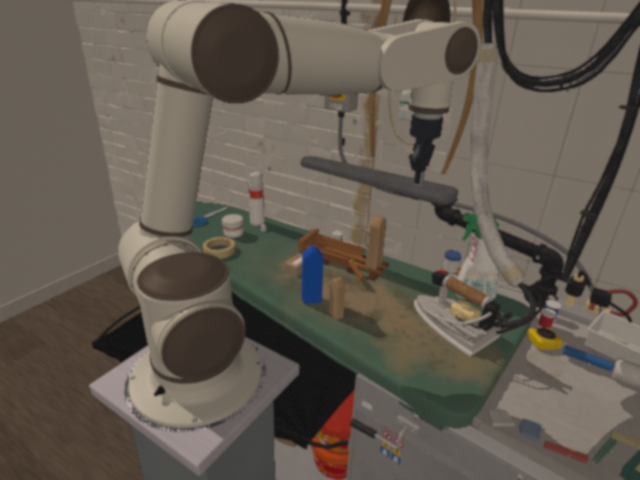

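Call:
{"name": "apply_moves", "arguments": {
  "steps": [
    {"gripper": -1, "dx": 10, "dy": 0.5, "dz": 40, "spin": -0.01},
    {"gripper": -1, "dx": 20, "dy": 1, "dz": 80, "spin": -0.01},
    {"gripper": -1, "dx": 28, "dy": 1, "dz": 120, "spin": -0.01},
    {"gripper": -1, "dx": 28, "dy": 1, "dz": 135, "spin": -0.01},
    {"gripper": -1, "dx": 28, "dy": 1, "dz": 135, "spin": -0.01},
    {"gripper": -1, "dx": 28, "dy": 1, "dz": 135, "spin": -0.01}
  ]
}}

```text
time_s: 2.5
ee_pos: [0.5973, -0.184, 0.1384]
ee_rot: [179.9, 0.1, 92.2]
ft_force: [-0.5, -0.6, -0.2]
width: -0.0004
```

```bash
python3 -c "
from h import *
plan(*c2w(-.20,.002,.135))
snap('wrist','w2.png');snap('scene','s2.png')
print(w2c(read_state()['ee_pos']))"
```

```text
t 2.5 [ 0.59730307 -0.18399647  0.13836301] [1.79889614e+02 5.71936828e-02 9.21799018e+01] F [-0.5 -0.6 -0.2] w -0.0004256139641874333
mm [13.3 -0.4  3.4] spin -0.002096108857873258
[-0.21314362  0.00130668  0.13866451]
```

View pics/w2.png

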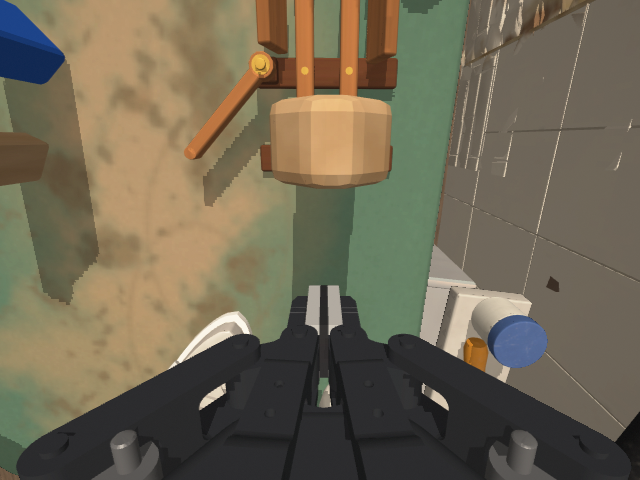

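Call:
{"name": "apply_moves", "arguments": {
  "steps": [
    {"gripper": -1, "dx": 20, "dy": 2, "dz": 3},
    {"gripper": -1, "dx": 36, "dy": 3, "dz": 3},
    {"gripper": -1, "dx": 41, "dy": 3, "dz": 3},
    {"gripper": -1, "dx": 46, "dy": 3, "dz": 3},
    {"gripper": -1, "dx": 51, "dy": 3, "dz": 3},
    {"gripper": -1, "dx": 56, "dy": 3, "dz": 3},
    {"gripper": -1, "dx": 60, "dy": 3, "dz": 3},
    {"gripper": -1, "dx": 60, "dy": 3, "dz": 3}
  ]
}}

```text
$.steps[0]: bad value
```

```bash
python3 -c "
from h import *
plan(*c2w(-.20,.002,.135))
snap('wrist','w3.png');snap('scene','s3.png')
print(w2c(read_state()['ee_pos']))"
```

```text
t 2.6 [ 0.59762092 -0.18380431  0.13866451] [1.79838099e+02 7.81942848e-02 9.21968203e+01] F [-0.2 -0.3  0.1] w -9.020951981270512e-06
mm [13.1 -0.7  3.7] spin -0.0018008260033659518
[-0.21276709  0.00150439  0.1380044 ]
```

View pics/w3.png

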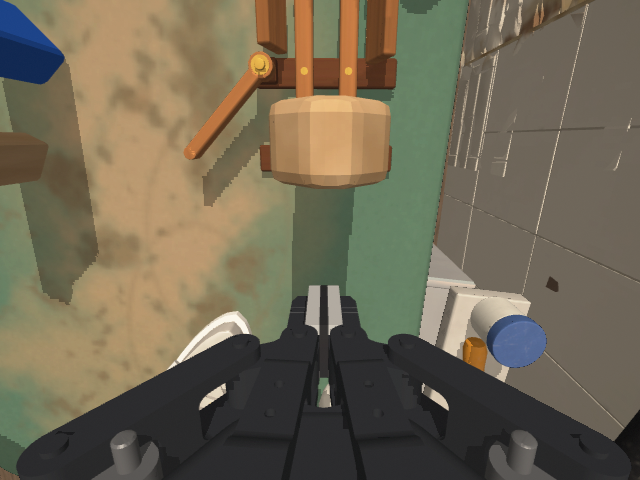

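View pics/s3.png

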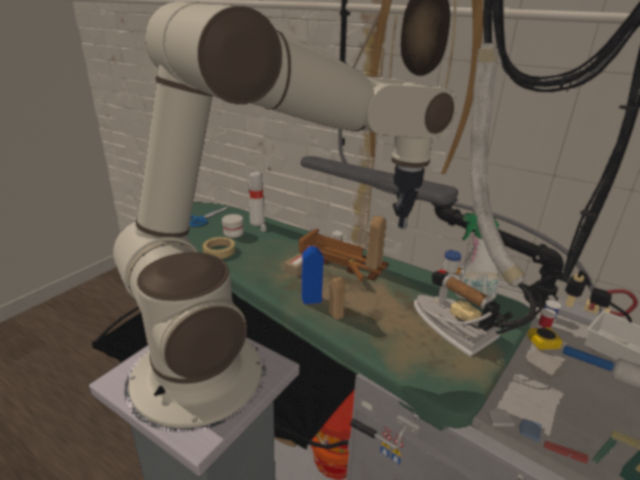

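Spin is required in each row; nothing moved. Repeating with it.

Call:
{"name": "apply_moves", "arguments": {
  "steps": [
    {"gripper": -1, "dx": 20, "dy": 2, "dz": 3, "spin": 0},
    {"gripper": -1, "dx": 36, "dy": 3, "dz": 3, "spin": 0},
    {"gripper": -1, "dx": 41, "dy": 3, "dz": 3, "spin": 0},
    {"gripper": -1, "dx": 46, "dy": 3, "dz": 3, "spin": 0},
    {"gripper": -1, "dx": 51, "dy": 3, "dz": 3, "spin": 0},
    {"gripper": -1, "dx": 56, "dy": 3, "dz": 3, "spin": 0},
    {"gripper": -1, "dx": 60, "dy": 3, "dz": 3, "spin": 0},
    {"gripper": -1, "dx": 60, "dy": 3, "dz": 3, "spin": 0}
  ]
}}

```text
time_s: 3.5
ee_pos: [0.5975, -0.1224, 0.1333]
ee_rot: [-180.0, -0.0, 92.3]
ft_force: [-0.5, 0.5, -0.4]
width: 0.0001
```

```bash
python3 -c "
from h import *
plan(*c2w(-.20,.002,.135))
snap('wrist','w4.png');snap('scene','s4.png')
print(w2c(read_state()['ee_pos']))"
```

```text
t 3.5 [ 0.59747374 -0.12239771  0.13333296] [-1.79999291e+02 -8.49715292e-03  9.22518033e+01] F [-0.5  0.5 -0.4] w 8.809120516801195e-05
mm [-48.2  -3.   -1.7] spin -0.0008411906575112038
[-0.15222641 -0.00109924  0.13333394]
```

View pics/w4.png

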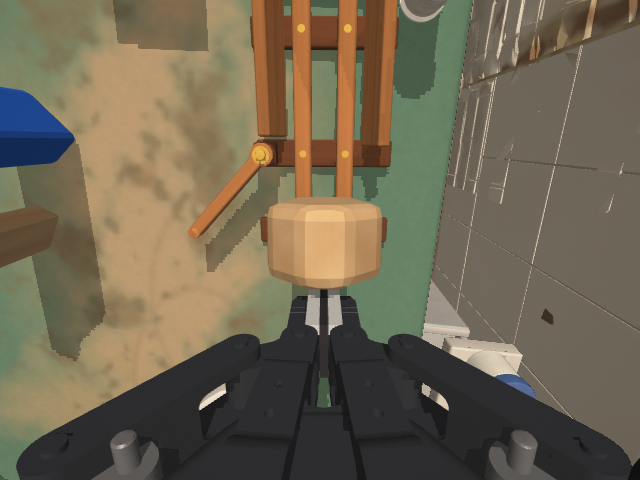

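Call:
{"name": "apply_moves", "arguments": {
  "steps": [
    {"gripper": -1, "dx": 4, "dy": 0, "dz": 0, "spin": 0},
    {"gripper": -1, "dx": 8, "dy": 0, "dz": 0, "spin": 0},
    {"gripper": -1, "dx": 12, "dy": 0, "dz": 0, "spin": 0},
    {"gripper": -1, "dx": 16, "dy": 0, "dz": 0, "spin": 0},
    {"gripper": -1, "dx": 20, "dy": 0, "dz": 0, "spin": 0},
    {"gripper": -1, "dx": 20, "dy": 0, "dz": 0, "spin": 0}
  ]
}}

```text
time_s: 4.2
ee_pos: [0.5967, -0.1022, 0.1334]
ee_rot: [180.0, -0.0, 92.3]
ft_force: [0.2, -0.3, -0.1]
width: 0.0
```

```bash
python3 -c "
from h import *
plan(*c2w(-.20,.002,.135))
snap('wrist','w5.png');snap('scene','s5.png')
print(w2c(read_state()['ee_pos']))"
```

```text
t 4.2 [ 0.59673043 -0.10217933  0.13336677] [ 1.79994091e+02 -9.11301212e-03  9.22649299e+01] F [ 0.2 -0.3 -0.1] w 2.8237881668328925e-05
mm [-68.5  -3.   -1.6] spin -0.0006120892434495762
[-0.13203965 -0.00114221  0.13335174]
```

View pics/w5.png

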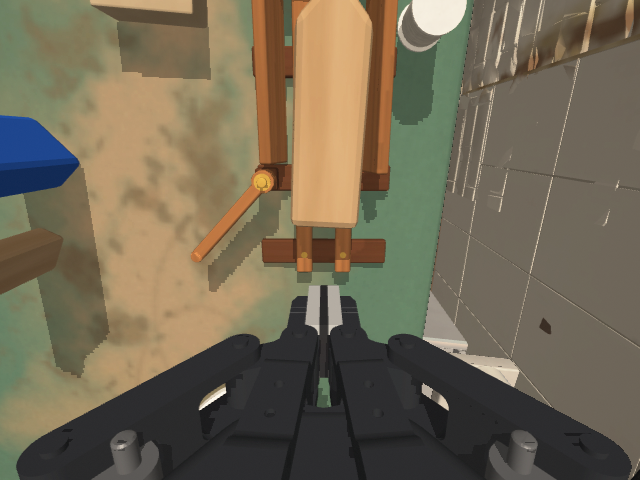

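Call:
{"name": "apply_moves", "arguments": {
  "steps": [
    {"gripper": -1, "dx": -30, "dy": 0, "dz": 0, "spin": 0},
    {"gripper": -1, "dx": -60, "dy": 0, "dz": 0, "spin": 0},
    {"gripper": -1, "dx": -60, "dy": 0, "dz": 35, "spin": 0},
    {"gripper": -1, "dx": -60, "dy": -2, "dz": 70, "spin": 0},
    {"gripper": -1, "dx": -60, "dy": -2, "dz": 104, "spin": 0},
    {"gripper": -1, "dx": -60, "dy": -2, "dz": 104, "spin": 0},
    {"gripper": -1, "dx": -60, "dy": -2, "dz": 104, "spin": 0}
  ]
}}

```text
time_s: 5.0
ee_pos: [0.5972, -0.163, 0.0301]
ee_rot: [-180.0, -0.0, 92.2]
ft_force: [0.2, 0.9, 0.6]
width: 0.0005
```

```bash
python3 -c "
from h import *
plan(*c2w(-.09,.0,.03))
snap('wrist','w6.png');snap('scene','s6.png')
print(w2c(read_state()['ee_pos']))"
```

```text
t 5.0 [ 0.59721834 -0.16296226  0.03005855] [-1.79985987e+02 -9.38978433e-03  9.22291725e+01] F [0.2 0.9 0.6] w 0.00046651285983207553
mm [1.023e+02 6.000e-01 1.000e-01] spin -0.0012361731521448593
[-1.92600650e-01 -3.58481089e-05  3.15346743e-02]
```

View pics/w6.png

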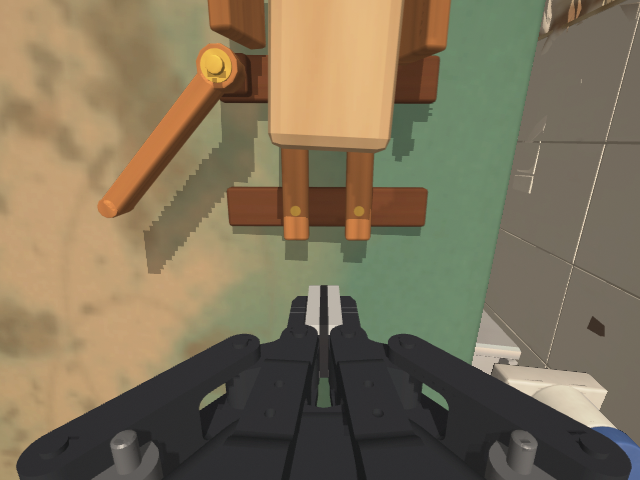

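Call:
{"name": "apply_moves", "arguments": {
  "steps": [
    {"gripper": -1, "dx": 20, "dy": 1, "dz": 0, "spin": 0},
    {"gripper": -1, "dx": 40, "dy": 2, "dz": 0, "spin": 0},
    {"gripper": -1, "dx": 48, "dy": 2, "dz": 0, "spin": 0},
    {"gripper": -1, "dx": 56, "dy": 2, "dz": 0, "spin": 0},
    {"gripper": -1, "dx": 64, "dy": 2, "dz": 0, "spin": 0},
    {"gripper": -1, "dx": 72, "dy": 2, "dz": 0, "spin": 0},
    {"gripper": -1, "dx": 80, "dy": 2, "dz": 0, "spin": 0},
    {"gripper": -1, "dx": 80, "dy": 2, "dz": 0, "spin": 0}
  ]
}}

```text
time_s: 5.9
ee_pos: [0.5959, -0.082, 0.0293]
ee_rot: [-180.0, -0.0, 92.3]
ft_force: [0.5, -0.5, -0.6]
width: -0.0
```

```bash
python3 -c "
from h import *
plan(*c2w(-.09,.0,.03))
snap('wrist','w7.png');snap('top','t7.png')
print(w2c(read_state()['ee_pos']))"
```

```text
t 5.9 [ 0.59586574 -0.08195068  0.02930271] [-1.79992057e+02 -1.67240486e-02  9.22677907e+01] F [ 0.5 -0.5 -0.6] w -1.3397025256141954e-05
mm [21.3 -1.1 -0.7] spin -0.0005621585190820344
[-0.11212505 -0.00115754  0.02930881]
```

View pics/w7.png

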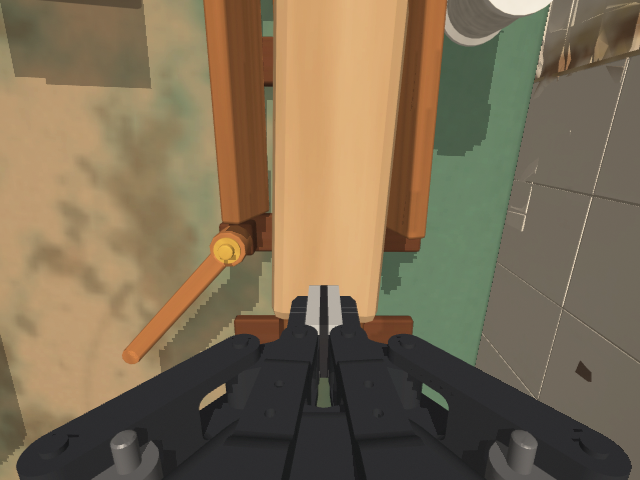

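Call:
{"name": "apply_moves", "arguments": {
  "steps": [
    {"gripper": -1, "dx": 5, "dy": 0, "dz": 0, "spin": 0},
    {"gripper": -1, "dx": 10, "dy": 0, "dz": 0, "spin": 0},
    {"gripper": -1, "dx": 14, "dy": 0, "dz": 0, "spin": 0},
    {"gripper": -1, "dx": 17, "dy": 0, "dz": 0, "spin": 0},
    {"gripper": -1, "dx": 20, "dy": 0, "dz": 0, "spin": 0}
  ]
}}

```text
time_s: 6.5
ee_pos: [0.5951, -0.0625, 0.0293]
ee_rot: [-180.0, -0.0, 92.2]
ft_force: [-0.6, -0.7, 0.9]
width: 0.0004
```

```bash
python3 -c "
from h import *
plan(*c2w(-.09,.0,.03))
snap('wrist','w8.png');snap('top','t8.png')
print(w2c(read_state()['ee_pos']))"
```

```text
t 6.5 [ 0.59513415 -0.06245498  0.02932363] [-1.79998751e+02 -5.80141949e-03  9.22438782e+01] F [-0.6 -0.7  0.9] w 0.0003779466809113099
mm [ 1.8 -1.2 -0.7] spin -0.0009795103871395039
[-0.091764   -0.00120302  0.02935657]
```

View pics/w8.png

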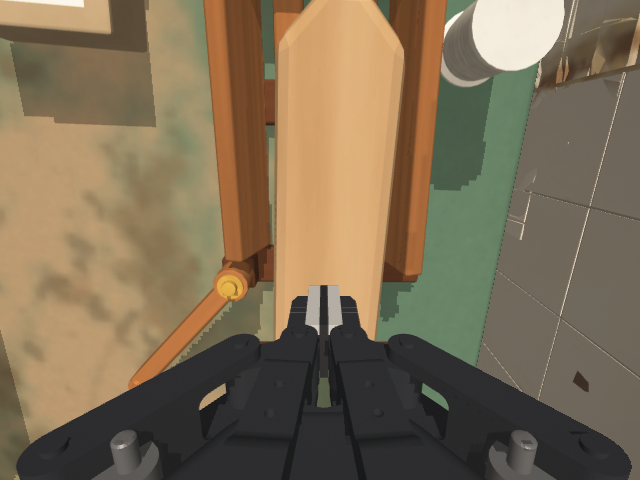

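```bash
cat >> h.py <<'E'
from scipy.spatial.transform import Rotation as Ro
def wcam(c,st):
    T=np.eye(4);T[:3,:3]=Ro.from_euler('xyz',st['ee_rot'],degrees=True).as_matrix();T[:3,3]=st['ee_pos']
    c['world_to_cam']=np.linalg.inv(T@np.array(c['hand_eye']));return c
E
python3 - <<'E'
from h import *
st=read_state();c=wcam(read_camera('wrist'),st)
cv2.imwrite('pics/w9.png',c['pixels'][250:380,250:410][:,:,::-1].repeat(4,0).repeat(4,1))
for u,v,z in((276,340,.05),(374,340,.05),(231,288,.0415),(325,285,.03)): print(w2c(ray(c,u,v,z)))
E
```

```text
[-0.11274181  0.0228302   0.05      ]
[-0.11280333 -0.02530641  0.05      ]
[-0.08877182  0.04525161  0.0415    ]
[-0.0923913  -0.00132365  0.03      ]
```

View pics/w9.png

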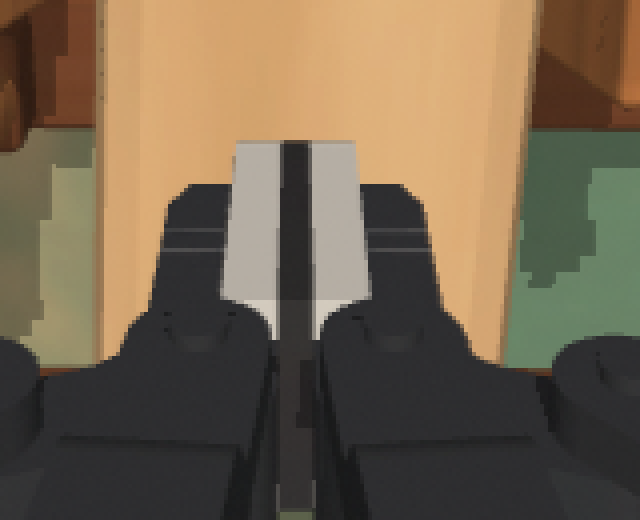

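```bash
python3 - <<'E'
from h import *
c=read_camera('scene');a=c['pixels'][190:310,280:440][:,:,::-1]
cv2.imwrite('pics/s9.png',cv2.resize(a,(800,600),interpolation=cv2.INTER_CUBIC))
c=read_camera('top');a=c['pixels'][150:250,290:430][:,:,::-1]
cv2.imwrite('pics/t9.png',cv2.resize(a,(784,560),interpolation=cv2.INTER_CUBIC))
E
```

```text
(no output)
```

View pics/s9.png

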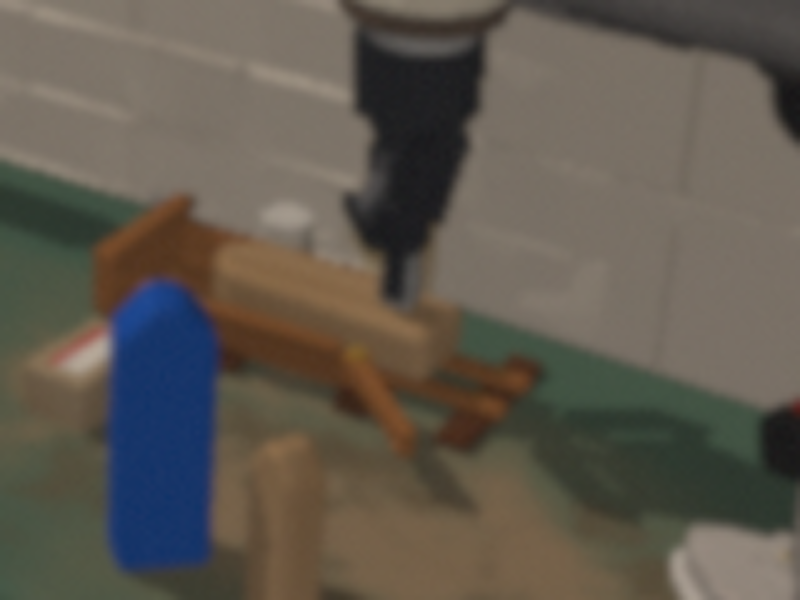

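View pics/t9.png

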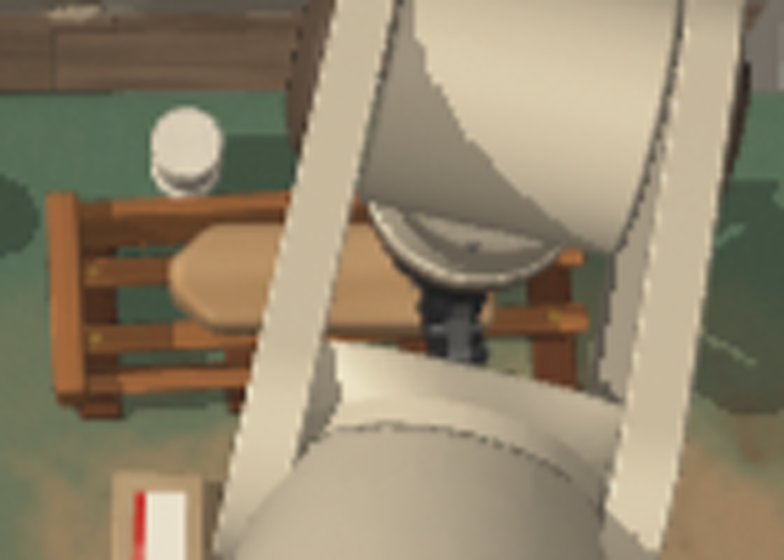

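```bash
python3 - <<'E'
from h import *
st=read_state();c=read_camera('scene')
a=c['pixels'][190:310,280:440][:,:,::-1]
im=cv2.resize(a,(800,600),interpolation=cv2.INTER_CUBIC)
def dot(p,col):
    u,v=proj(c,p);cv2.circle(im,(int((u-280+.5)*5),int((v-190+.5)*5)),4,col,-1)
dot(st['ee_pos'],(0,0,255))
for z in(.05,.1): dot(st['ee_pos']+[0,0,z-st['ee_pos'][2]],(0,255,255))
for x in(-.115,.045):
  for y in(-.026,.026): dot(c2w(x,y,.05),(255,0,255))
dot(c2w(-.089,.047,.0415),(255,255,0));dot(c2w(.08,-.05,.054),(255,255,0));dot(c2w(.08,.05,.054),(255,255,0))
cv2.imwrite('pics/s10.png',im);print(st['ee_pos'],st['joint_positions'],st['ft_force'])
E
```

```text
[ 0.5951665  -0.06285955  0.02933334] [-1.34041583e+01  1.83070060e+01  9.20954196e+01  4.15353234e-03
  6.95982170e+01 -1.56382329e+01] [ 0.48375696 -0.47224867 -0.51534543]
```

View pics/s10.png

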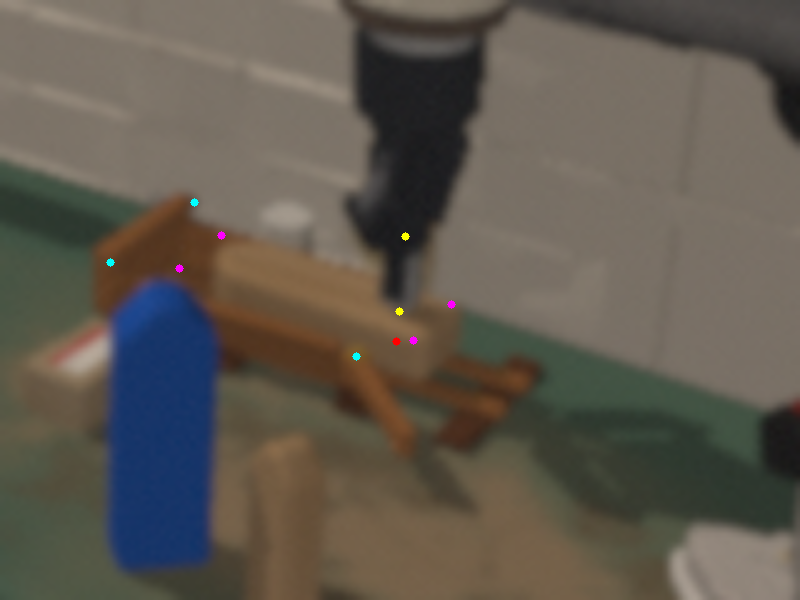

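```bash
python3 - <<'E'
from h import *
c=pickle.load(open('top0.pkl','rb'))
for z in(.033,.05): print('nose top view',w2c(ray(c,290+170/5.6,150+272/5.6,z)))
s=pickle.load(open('scene0.pkl','rb'))
for u,v in((418,350),(458,318)): print('end scene',w2c(ray(s,280+u/5-.5,190+v/5-.5,.05)))
for u,v in((418,380),): print('end bottom',w2c(ray(s,280+u/5-.5,190+v/5-.5,.016)))
st=read_state();w=wcam(read_camera('wrist'),st)
for z in(.05,.06,.07,.08): print(z,w2c(ray(w,276,285,z)),w2c(ray(w,383,285,z)))
for u,v in((283,45),(400,45),(337,0),(365,0)): print(w2c(ray(w,u,v,.05)))
E
```

```text
nose top view [ 0.03549631 -0.01087094  0.033     ]
nose top view [ 0.03565895 -0.00724135  0.05      ]
end scene [-0.12167059  0.03409218  0.05      ]
end scene [-0.12503196 -0.0133496   0.05      ]
end bottom [-0.11390149  0.01204916  0.016     ]
0.05 [-0.0838486  0.0215814  0.05     ] [-0.08394544 -0.02830276  0.05      ]
0.06 [-0.07936048  0.02003841  0.06      ] [-0.07945066 -0.02641399  0.06      ]
0.07 [-0.07487236  0.01849542  0.07      ] [-0.07495588 -0.02452521  0.07      ]
0.08 [-0.07038424  0.01695244  0.08      ] [-0.0704611  -0.02263643  0.08      ]
[0.01573571 0.01465968 0.05      ]
[ 0.01561466 -0.03000262  0.05      ]
[ 0.03046723 -0.00582322  0.05      ]
[ 0.03043804 -0.01615999  0.05      ]
```

```bash
python3 - <<'E'
from h import *
w=read_camera('wrist')
for n,p,r,pts in(('w5',[.59673,-.10218,.13337],[180,0,92.265],[(293,222),(357,226)]),('w6',[.59722,-.16296,.03006],[180,0,92.23],[(271,138),(389,142)]),('w7',[.59587,-.08195,.0293],[180,0,92.27],[(274,315),(374,318)])):
    c=wcam(dict(w),{'ee_pos':p,'ee_rot':r})
    print(n,[w2c(ray(c,u,v,.05)) for u,v in pts])
im=cv2.imread('pics/w7.png')[230:360,240:420];cv2.imwrite('pics/w7c.png',cv2.resize(im,(720,520),interpolation=cv2.INTER_CUBIC))
E
```

```text
w5 [array([-0.11811199,  0.02264139,  0.05      ]), array([-0.12130241, -0.02582568,  0.05      ])]
w6 [array([-0.11827878,  0.0230047 ,  0.05      ]), array([-0.11998105, -0.02576779,  0.05      ])]
w7 [array([-0.11852678,  0.02328621,  0.05      ]), array([-0.12018963, -0.02471745,  0.05      ])]
```

View pics/w7c.png

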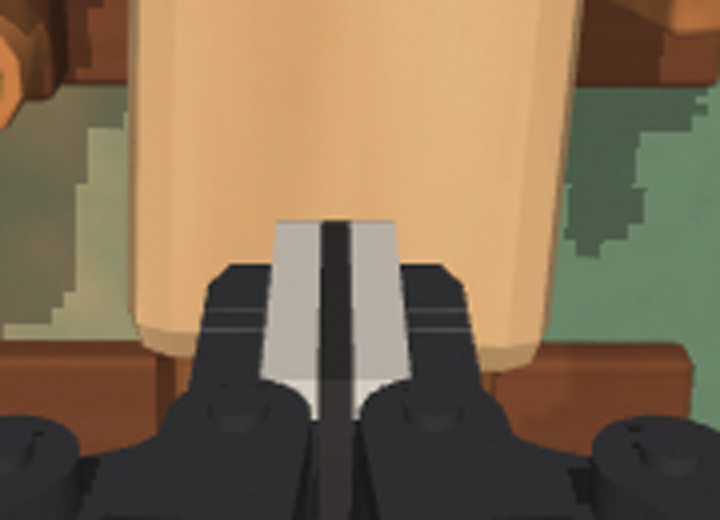

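```bash
python3 - <<'E'
from h import *
c=pickle.load(open('scene0.pkl','rb'))
for f,p in(('s2',[.5973,-.1840,.1384]),('s6',[.59722,-.16296,.03006])):
    a=cv2.imread(f'pics/{f}.png');u0,v0=map(int,proj(c,p))
    im=cv2.resize(a[v0-40:v0+30,u0-40:u0+40],(640,560),interpolation=cv2.INTER_CUBIC)
    for z,col in((0,(0,0,255)),(.02,(0,255,255)),(.04,(255,0,255))):
        u,v=proj(c,np.add(p,[0,0,z]));cv2.circle(im,(int((u-u0+40.5)*8),int((v-v0+40.5)*8)),4,col,-1)
    cv2.imwrite(f'pics/{f}c.png',im)
E
```

```text
(no output)
```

View pics/s2c.png

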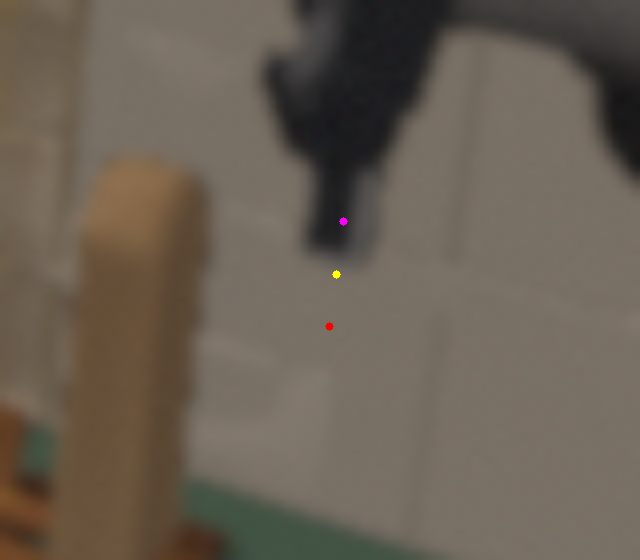

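View pics/s6c.png

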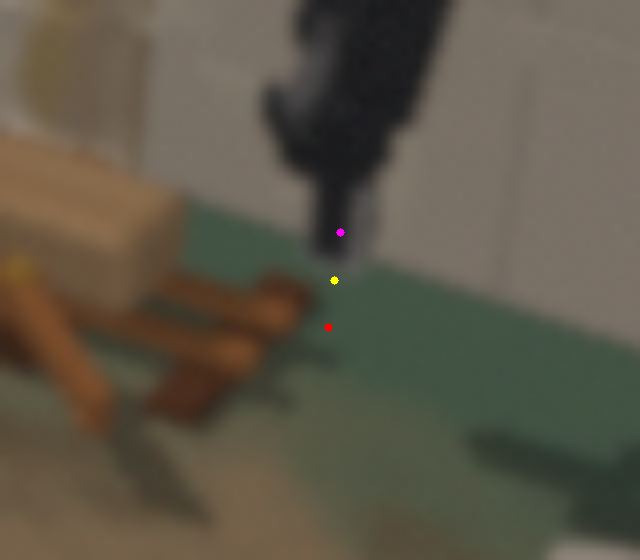

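Call:
{"name": "apply_moves", "arguments": {
  "steps": [
    {"gripper": -1, "dx": 0, "dy": 0, "dz": -10, "spin": 0},
    {"gripper": -1, "dx": -30, "dy": 0, "dz": -10, "spin": 0},
    {"gripper": -1, "dx": -65, "dy": 0, "dz": -10, "spin": 0},
    {"gripper": -1, "dx": -65, "dy": 0, "dz": 8, "spin": 0},
    {"gripper": -1, "dx": -65, "dy": 0, "dz": 18, "spin": 0},
    {"gripper": -1, "dx": -65, "dy": 0, "dz": 24, "spin": 0},
    {"gripper": -1, "dx": -65, "dy": 0, "dz": 24, "spin": 0}
  ]
}}

```text
time_s: 7.6
ee_pos: [0.5973, -0.127, 0.0048]
ee_rot: [-179.9, -0.0, 92.3]
ft_force: [-0.8, -0.4, 0.0]
width: -0.0003
```

```bash
python3 - <<'E'
from h import *
plan(*c2w(-.09,.0,.005))
st=read_state();p=st['ee_pos'];print(w2c(p));w=snap('wrist','w11.png')
c=snap('scene','s11.png');u0,v0=map(int,proj(c,p));a=c['pixels'][:,:,::-1]
im=cv2.resize(a[v0-40:v0+30,u0-40:u0+40],(640,560),interpolation=cv2.INTER_CUBIC)
for z,col in((0,(0,0,255)),(.02,(0,255,255)),(.04,(255,0,255))):
        u,v=proj(c,np.add(p,[0,0,z]));cv2.circle(im,(int((u-u0+40.5)*8),int((v-v0+40.5)*8)),4,col,-1)
cv2.imwrite(f'pics/s11c.png',im)
E
```

```text
t 7.6 [ 0.5973419  -0.12703682  0.00476803] [-1.79932769e+02 -3.69188890e-02  9.22709461e+01] F [-0.8 -0.4  0. ] w -0.00032577953170380756
mm [66.4 -0.8 -0.2] spin -0.0005070869302805647
[-0.15641233 -0.00073935  0.00476803]
```

View pics/s11c.png

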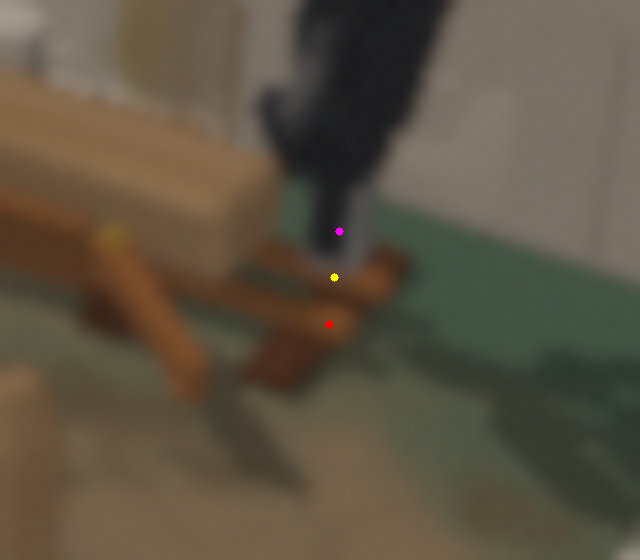

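View pics/w11.png

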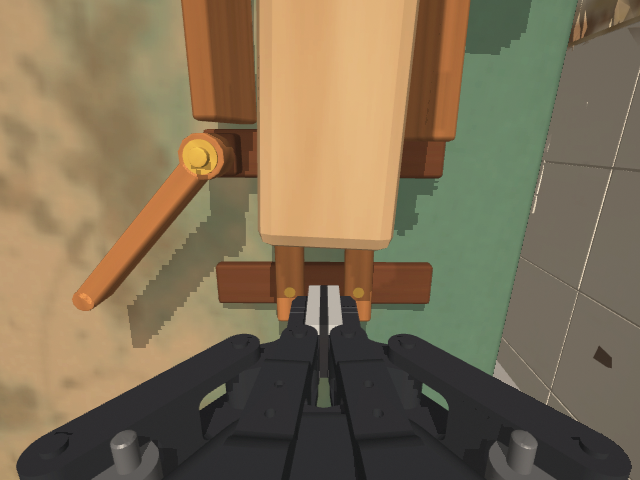

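Call:
{"name": "apply_moves", "arguments": {
  "steps": [
    {"gripper": -1, "dx": 12, "dy": 1, "dz": 0, "spin": 0},
    {"gripper": -1, "dx": 19, "dy": 1, "dz": 0, "spin": 0},
    {"gripper": -1, "dx": 26, "dy": 1, "dz": 0, "spin": 0},
    {"gripper": -1, "dx": 32, "dy": 1, "dz": 0, "spin": 0},
    {"gripper": -1, "dx": 38, "dy": 1, "dz": 0, "spin": 0},
    {"gripper": -1, "dx": 44, "dy": 1, "dz": 0, "spin": 0},
    {"gripper": -1, "dx": 50, "dy": 1, "dz": 0, "spin": 0},
    {"gripper": -1, "dx": 50, "dy": 1, "dz": 0, "spin": 0}
  ]
}}

```text
time_s: 8.5
ee_pos: [0.5966, -0.0769, 0.0052]
ee_rot: [-180.0, -0.0, 92.3]
ft_force: [-0.0, 0.5, 0.0]
width: 0.0
```

```bash
python3 - <<'E'
from h import *
plan(*c2w(-.09,.0,.005));snap('wrist','w12.png');c=snap('top','t12.png')
print(w2c(read_state()['ee_pos']))
E
```

```text
t 8.5 [ 0.59662178 -0.0768939   0.00524936] [-1.79987745e+02 -2.32936518e-02  9.22681630e+01] F [-0.   0.5  0. ] w 2.1476273525269518e-05
mm [16.3 -2.1  0.2] spin -0.0005556610559542818
[-0.10697375 -0.0021044   0.00522762]
```

View pics/w12.png

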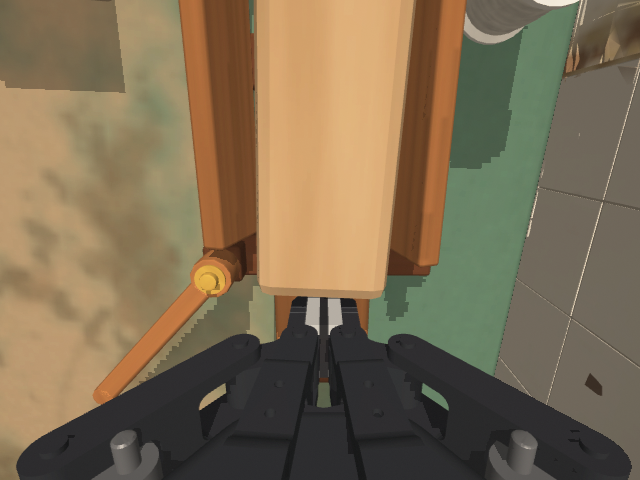

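Call:
{"name": "apply_moves", "arguments": {
  "steps": [
    {"gripper": -1, "dx": 4, "dy": -1, "dz": 0, "spin": 0},
    {"gripper": -1, "dx": 7, "dy": -1, "dz": 0, "spin": 0},
    {"gripper": -1, "dx": 10, "dy": -1, "dz": 0, "spin": 0},
    {"gripper": -1, "dx": 13, "dy": -1, "dz": 0, "spin": 0},
    {"gripper": -1, "dx": 15, "dy": -1, "dz": 0, "spin": 0}
  ]
}}

```text
time_s: 9.1
ee_pos: [0.5951, -0.0625, 0.0053]
ee_rot: [-180.0, -0.0, 92.2]
ft_force: [-0.7, -1.3, -1.5]
width: -0.0
```

Call:
{"name": "apply_moves", "arguments": {
  "steps": [
    {"gripper": -1, "dx": 1, "dy": 0, "dz": 0, "spin": 0},
    {"gripper": -1, "dx": 2, "dy": 0, "dz": 0, "spin": 0},
    {"gripper": -1, "dx": 2, "dy": 0, "dz": 0, "spin": 0}
  ]
}}

```text
time_s: 9.4
ee_pos: [0.5952, -0.0618, 0.0054]
ee_rot: [180.0, 0.1, 92.2]
ft_force: [0.8, -9.5, -1.1]
width: -0.0002
```

```bash
python3 - <<'E'
from h import *
plan(*c2w(-.09,.0,.005));snap('wrist','w13.png');c=snap('top','t13.png')
print(w2c(read_state()['ee_pos']))
cv2.imwrite('pics/t13c.png',cv2.resize(c['pixels'][150:250,290:430][:,:,::-1],(784,560),interpolation=cv2.INTER_CUBIC))
E
```

```text
t 9.4 [ 0.59522355 -0.06176342  0.00541144] [1.79982991e+02 9.13820804e-02 9.22252485e+01] F [ 0.8 -9.5 -1.1] w -0.00024095418607113066
mm [ 1.1 -1.3  0.4] spin -0.0013046590845156025
[-0.09113443 -0.00126166  0.00537231]
```

View pics/w13.png

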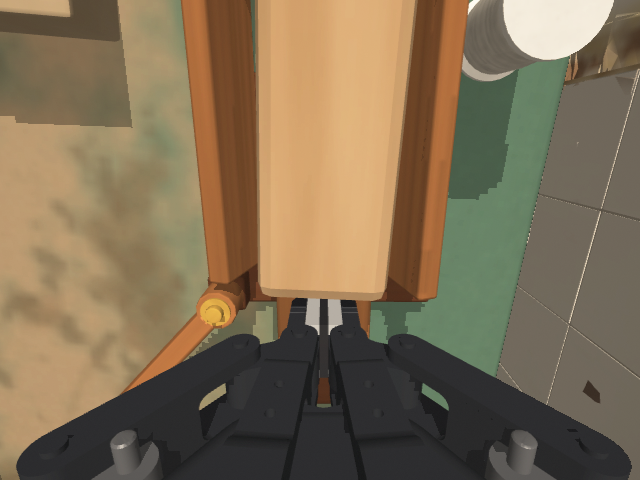

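View pics/t13c.png

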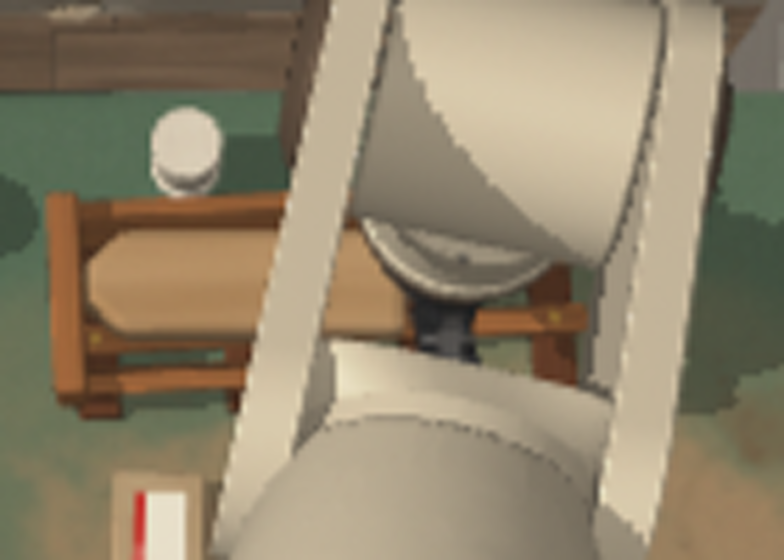

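Call:
{"name": "apply_moves", "arguments": {
  "steps": [
    {"gripper": -1, "dx": -15, "dy": 0, "dz": 0, "spin": 0},
    {"gripper": -1, "dx": -50, "dy": 0, "dz": -10, "spin": 0},
    {"gripper": -1, "dx": -60, "dy": 0, "dz": -55, "spin": 0},
    {"gripper": -1, "dx": -55, "dy": -40, "dz": -75, "spin": 0},
    {"gripper": -1, "dx": -35, "dy": -80, "dz": -75, "spin": 0},
    {"gripper": -1, "dx": -20, "dy": -119, "dz": -75, "spin": 0},
    {"gripper": -1, "dx": -20, "dy": -119, "dz": -75, "spin": 0},
    {"gripper": -1, "dx": -20, "dy": -119, "dz": -75, "spin": 0}
  ]
}}

```text
time_s: 10.3
ee_pos: [0.4769, -0.0858, 0.081]
ee_rot: [179.9, 0.0, 92.2]
ft_force: [0.4, -0.7, 0.7]
width: -0.0003
```

```bash
python3 - <<'E'
from h import *
c=snap('wrist','w14.png');t=snap('top','t14.png');s=snap('scene','s14.png')
plan(*c2w(-.111,.118,.005))
print(w2c(read_state()['ee_pos']))
cv2.imwrite('pics/t14c.png',cv2.resize(t['pixels'][150:250,290:430][:,:,::-1],(784,560),interpolation=cv2.INTER_CUBIC))
E
```

```text
t 10.45 [ 0.47775261 -0.0859657   0.08037496] [ 1.79982533e+02 -4.03940562e-03  9.22207616e+01] F [0.1 0.3 0.3] w 2.7863325283486172e-05
mm [-0.5 -0.9 75.4] spin -0.0013829712052022547
[-0.11047812  0.11706764  0.08037496]
```

View pics/w14.png

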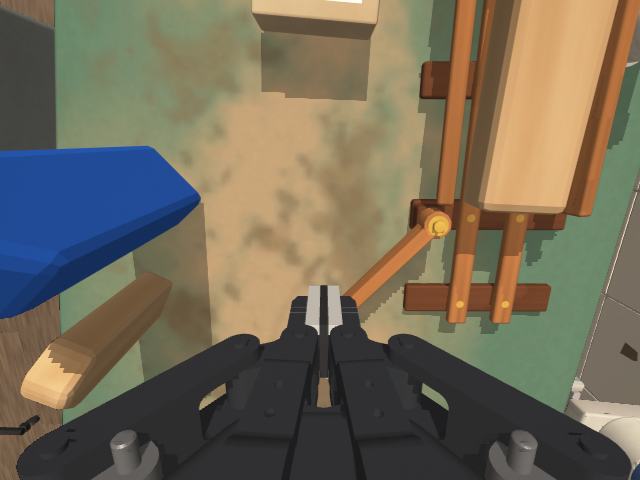

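View pics/t14c.png

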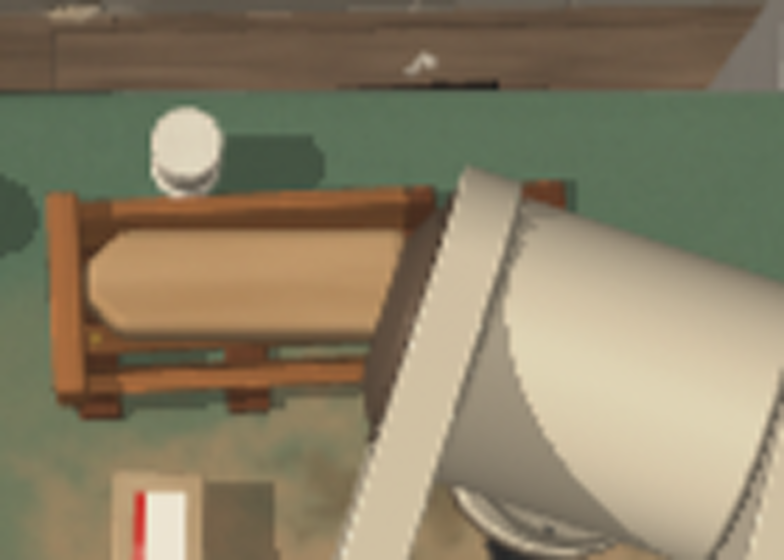

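View pics/s14.png

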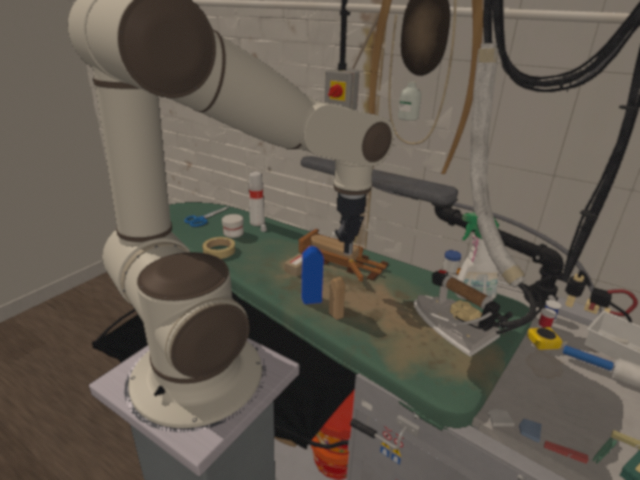

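```bash
python3 - <<'E'
from h import *
st=read_state();w=wcam(read_camera('wrist'),st);s=pickle.load(open('scene0.pkl','rb'));c=pickle.load(open('top0.pkl','rb'))
for z in(.12,.14,.16): print(z,[ray(w,u,v,z).round(3) for u,v in((200,200),(152,148),(70,255))])
# top-view blue mask bounds in world at z .165 / .14
hsv=cv2.cvtColor(c['pixels'],cv2.COLOR_RGB2HSV);m=cv2.inRange(hsv,(105,150,60),(125,255,255))[260:310,340:390]
ys,xs=np.nonzero(m);print(xs.min()+340,xs.max()+340,ys.min()+260,ys.max()+260)
cnt=max(cv2.findContours(m,0,2)[0],key=cv2.contourArea);ap=cv2.approxPolyDP(cnt,2,True)[:,0]
for p in ap: print(p+[340,260],ray(c,p[0]+340,p[1]+260,.15).round(3),ray(c,p[0]+340,p[1]+260,0).round(3))
E
```

```text
0.12 [array([ 0.429, -0.036,  0.12 ]), array([ 0.413, -0.018,  0.12 ]), array([ 0.376, -0.06 ,  0.12 ])]
0.14 [array([ 0.436, -0.032,  0.14 ]), array([ 0.422, -0.017,  0.14 ]), array([ 0.392, -0.053,  0.14 ])]
0.16 [array([ 0.443, -0.029,  0.16 ]), array([ 0.432, -0.016,  0.16 ]), array([ 0.407, -0.045,  0.16 ])]
354 377 274 295
[370 274] [ 0.383 -0.055  0.15 ] [ 0.391 -0.071  0.   ]
[354 287] [ 0.352 -0.015  0.15 ] [ 0.356 -0.025  0.   ]
[360 295] [ 0.332 -0.03   0.15 ] [ 0.333 -0.042  0.   ]
[366 294] [ 0.334 -0.044  0.15 ] [ 0.336 -0.058  0.   ]
[377 282] [ 0.363 -0.072  0.15 ] [ 0.369 -0.09   0.   ]
```

Call:
{"name": "apply_moves", "arguments": {
  "steps": [
    {"gripper": -1, "dx": 0, "dy": 0, "dz": 35, "spin": 0},
    {"gripper": -1, "dx": 0, "dy": 0, "dz": 60, "spin": 0},
    {"gripper": -1, "dx": 0, "dy": 0, "dz": 72, "spin": 0},
    {"gripper": -1, "dx": 0, "dy": 0, "dz": 77, "spin": 0},
    {"gripper": -1, "dx": 0, "dy": 0, "dz": 77, "spin": 0}
  ]
}}

```text
time_s: 11.0
ee_pos: [0.4772, -0.0855, 0.0033]
ee_rot: [-180.0, -0.0, 92.2]
ft_force: [-0.9, -0.7, 0.6]
width: -0.0003
```

```bash
python3 - <<'E'
from h import *
c=snap('wrist','w15.png')
plan(*c2w(-.111,.118,.005))
st=read_state();p0=w2c(st['ee_pos']);print(p0)
r=.062
for th in list(np.arange(.8,3.15,.15))+[3.1416]:
    n=np.array([np.cos(th),np.sin(th)]);b=np.array([-np.sin(th),np.cos(th)])
    q=np.array([-.089,.047])+r*b+n*(.005+.011*abs(n[0])+.015*abs(n[1]))
    d=(q-p0[:2])*1e3
    print(round(th,2),'cradle',(q*1e3).round(0),'dx %.0f dy %.0f'%(d[0],-d[1]))
E
```

```text
t 11.05 [ 0.47749652 -0.08562547  0.00392449] [1.79970792e+02 5.92610118e-03 9.22339551e+01] F [0.3 0.5 0.6] w -3.93828069003403e-05
mm [-0.9 -0.7 -1.1] spin -0.0011527015660666162
[-0.11012768  0.11730958  0.00392449]
0.8 cradle [-117.  107.] dx -7 dy 10
0.95 cradle [-126.  102.] dx -16 dy 15
1.1 cradle [-134.   96.] dx -24 dy 21
1.25 cradle [-141.   88.] dx -31 dy 29
1.4 cradle [-146.   79.] dx -36 dy 38
1.55 cradle [-151.   69.] dx -40 dy 49
1.7 cradle [-153.   60.] dx -43 dy 57
1.85 cradle [-155.   51.] dx -45 dy 66
2.0 cradle [-155.   42.] dx -45 dy 75
2.15 cradle [-154.   33.] dx -44 dy 85
2.3 cradle [-151.   23.] dx -41 dy 94
2.45 cradle [-146.   14.] dx -36 dy 103
2.6 cradle [-140.    5.] dx -30 dy 112
2.75 cradle [-132.   -2.] dx -22 dy 120
2.9 cradle [-123.   -9.] dx -12 dy 126
3.05 cradle [-112.  -13.] dx -2 dy 130
3.14 cradle [-105.  -15.] dx 5 dy 132
```

View pics/w15.png

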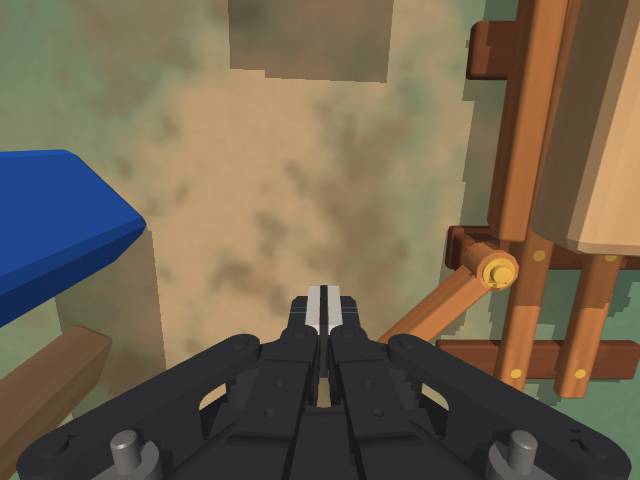

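Call:
{"name": "apply_moves", "arguments": {
  "steps": [
    {"gripper": -1, "dx": -7, "dy": 10, "dz": 0, "spin": 0},
    {"gripper": -1, "dx": -16, "dy": 15, "dz": 0, "spin": 0},
    {"gripper": -1, "dx": -24, "dy": 21, "dz": 0, "spin": 0},
    {"gripper": -1, "dx": -31, "dy": 29, "dz": 0, "spin": 0},
    {"gripper": -1, "dx": -36, "dy": 38, "dz": 0, "spin": 0},
    {"gripper": -1, "dx": -40, "dy": 49, "dz": 0, "spin": 0},
    {"gripper": -1, "dx": -43, "dy": 57, "dz": 0, "spin": 0},
    {"gripper": -1, "dx": -43, "dy": 57, "dz": 0, "spin": 0}
  ]
}}

```text
time_s: 11.85
ee_pos: [0.5366, -0.1264, 0.0032]
ee_rot: [180.0, -0.0, 92.2]
ft_force: [-0.1, -0.4, 0.0]
width: 0.0
```

```bash
python3 - <<'E'
from h import *
c=snap('wrist','w16.png')
plan(*c2w(-.153,.060,.004))
E
```

```text
t 11.9 [ 0.53587524 -0.12609886  0.00305505] [-1.79978478e+02 -1.53286547e-02  9.22468841e+01] F [-0.2  0.6 -0.2] w 0.00018012747187657046
mm [-0.   0.6 -0.9] spin -0.0009270470048945434
```

View pics/w16.png

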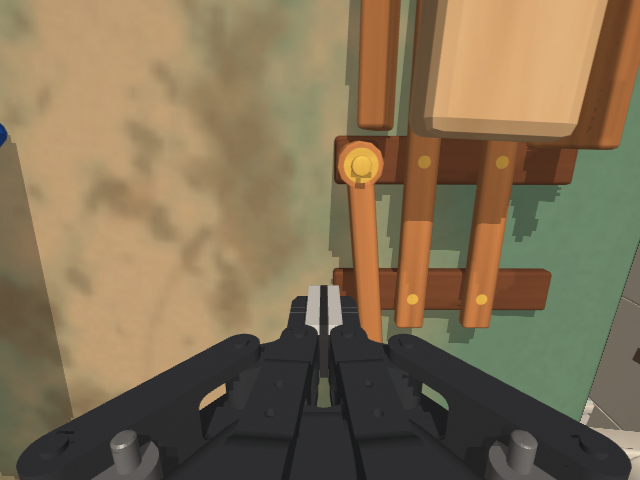

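Call:
{"name": "apply_moves", "arguments": {
  "steps": [
    {"gripper": -1, "dx": -2, "dy": 9, "dz": 0, "spin": 0},
    {"gripper": -1, "dx": -2, "dy": 18, "dz": 0, "spin": 0},
    {"gripper": -1, "dx": -1, "dy": 28, "dz": 0, "spin": 0},
    {"gripper": -1, "dx": 2, "dy": 37, "dz": 0, "spin": 0},
    {"gripper": -1, "dx": 7, "dy": 46, "dz": 0, "spin": 0},
    {"gripper": -1, "dx": 13, "dy": 55, "dz": 0, "spin": 0},
    {"gripper": -1, "dx": 21, "dy": 63, "dz": 0, "spin": 0},
    {"gripper": -1, "dx": 21, "dy": 63, "dz": 0, "spin": 0}
  ]
}}

```text
time_s: 12.7
ee_pos: [0.5985, -0.1014, 0.0032]
ee_rot: [180.0, -0.0, 92.3]
ft_force: [-0.2, -0.6, -0.3]
width: -0.0003
```

```bash
python3 - <<'E'
from h import *
c=snap('wrist','w17.png')
plan(*c2w(-.105,-.015,.004))
E
```

```text
t 12.75 [ 0.59800084 -0.10195658  0.00318745] [-1.79991676e+02 -7.57259193e-03  9.23008321e+01] F [ 0.3 -0.5  0.2] w -0.00022833082381757582
mm [26.4 12.6 -0.8] spin 1.452339062701924e-05
```

View pics/w17.png

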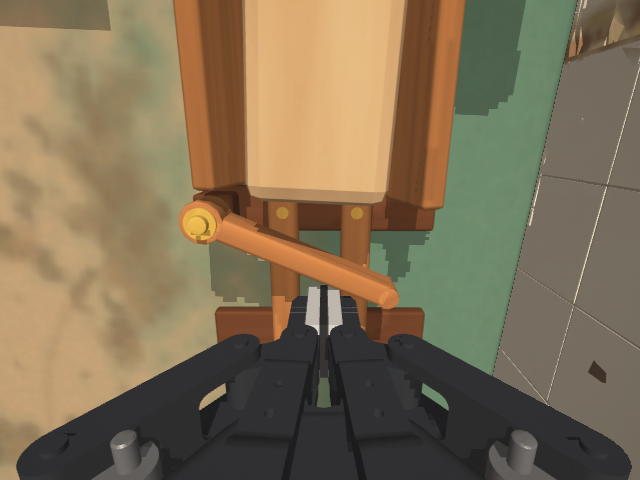

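Call:
{"name": "apply_moves", "arguments": {
  "steps": [
    {"gripper": -1, "dx": 8, "dy": 6, "dz": 0, "spin": 0},
    {"gripper": -1, "dx": 14, "dy": 11, "dz": 0, "spin": 0},
    {"gripper": -1, "dx": 19, "dy": 13, "dz": 0, "spin": 0},
    {"gripper": -1, "dx": 22, "dy": 13, "dz": 0, "spin": 0},
    {"gripper": -1, "dx": 25, "dy": 13, "dz": 0, "spin": 0},
    {"gripper": -1, "dx": 26, "dy": 13, "dz": 0, "spin": 0},
    {"gripper": -1, "dx": 27, "dy": 13, "dz": 0, "spin": 0},
    {"gripper": -1, "dx": 27, "dy": 13, "dz": 0, "spin": 0}
  ]
}}

```text
time_s: 13.55
ee_pos: [0.6096, -0.0759, 0.0034]
ee_rot: [180.0, 0.0, 92.2]
ft_force: [-0.2, -4.2, -1.1]
width: 0.0001
```

```bash
python3 - <<'E'
from h import *
c=snap('wrist','w18.png')
plan(*c2w(-.105,-.015,.004))
E
```

```text
t 13.6 [ 0.6095469  -0.07588923  0.00332841] [-1.79997265e+02  4.24836125e-02  9.22183622e+01] F [-0.8 -5.1 -0.7] w -4.756601219086656e-06
mm [ 0.8 -0.  -0.7] spin -0.001424848136002188
```

View pics/w18.png

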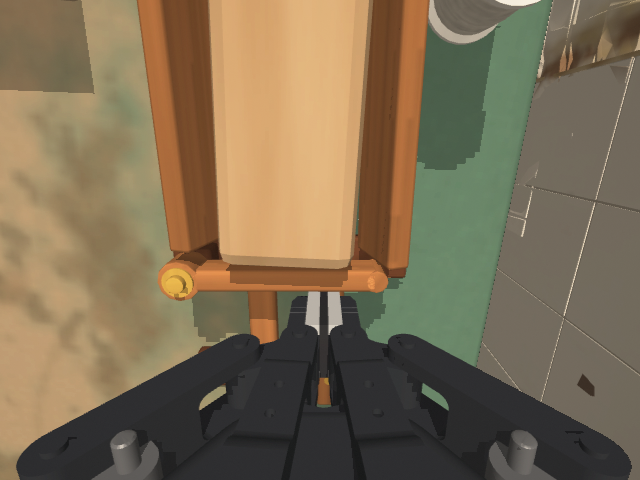

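Call:
{"name": "apply_moves", "arguments": {
  "steps": [
    {"gripper": -1, "dx": 0.5, "dy": 0, "dz": 0, "spin": 0},
    {"gripper": -1, "dx": 0.5, "dy": 0, "dz": 0, "spin": 0},
    {"gripper": -1, "dx": -10, "dy": 0, "dz": 0, "spin": 0},
    {"gripper": -1, "dx": -40, "dy": 0, "dz": -10, "spin": 0},
    {"gripper": -1, "dx": -60, "dy": 0, "dz": -60, "spin": 0},
    {"gripper": -1, "dx": -70, "dy": 0, "dz": -110, "spin": 0},
    {"gripper": -1, "dx": -80, "dy": 0, "dz": -160, "spin": 0},
    {"gripper": -1, "dx": -80, "dy": 0, "dz": -200, "spin": 0}
  ]
}}

```text
time_s: 14.4
ee_pos: [0.6124, -0.1567, 0.2057]
ee_rot: [180.0, 0.0, 92.2]
ft_force: [0.3, -0.2, -1.0]
width: 0.0
```

Call:
{"name": "apply_moves", "arguments": {
  "steps": [
    {"gripper": -1, "dx": -25, "dy": -40, "dz": -30, "spin": 0},
    {"gripper": -1, "dx": -50, "dy": -80, "dz": -40, "spin": 0},
    {"gripper": -1, "dx": -75, "dy": -120, "dz": -40, "spin": 0},
    {"gripper": -1, "dx": -100, "dy": -150, "dz": -40, "spin": 0},
    {"gripper": -1, "dx": -125, "dy": -150, "dz": -40, "spin": 0},
    {"gripper": -1, "dx": -150, "dy": -150, "dz": -40, "spin": 0},
    {"gripper": -1, "dx": -150, "dy": -150, "dz": -40, "spin": 0}
  ]
}}

```text
time_s: 15.1
ee_pos: [0.468, -0.3137, 0.243]
ee_rot: [-180.0, -0.0, 92.1]
ft_force: [0.1, -0.2, 0.0]
width: -0.0001
```

```bash
python3 - <<'E'
from h import *
t=snap('top','t19.png');s=snap('scene','s19.png');print(read_state()['ee_pos'],read_state()['ft_force'])
cv2.imwrite('pics/t19c.png',cv2.resize(t['pixels'][165:255,290:400][:,:,::-1],(770,630)[:2],interpolation=cv2.INTER_CUBIC)[:600])
# overlay diff bystanders
a=cv2.imread('pics/top0.png').astype(int);b=cv2.imread('pics/top0.png');d=np.abs(a-t['pixels'][:,:,::-1].astype(int)).sum(2)
for n,(u,v) in dict(can=(203,180),jar=(204,226),reel=(323,178),tape=(221,268),carton=(317,247),scis=(147,215),thim=(230,199),spray=(484,185),blue=(366,285),small=(398,291),iron=(480,245)).items(): print(n,d[v-12:v+12,u-12:u+12].mean().round(1))
E
```

```text
[ 0.46839736 -0.31143181  0.2430574 ] [ 0.31783901  0.45431215 -0.68636409]
can 9.3
jar 12.8
reel 9.1
tape 7.3
carton 11.1
scis 8.4
thim 7.3
spray 11.2
blue 7.5
small 19.4
iron 117.0
```

View pics/t19c.png

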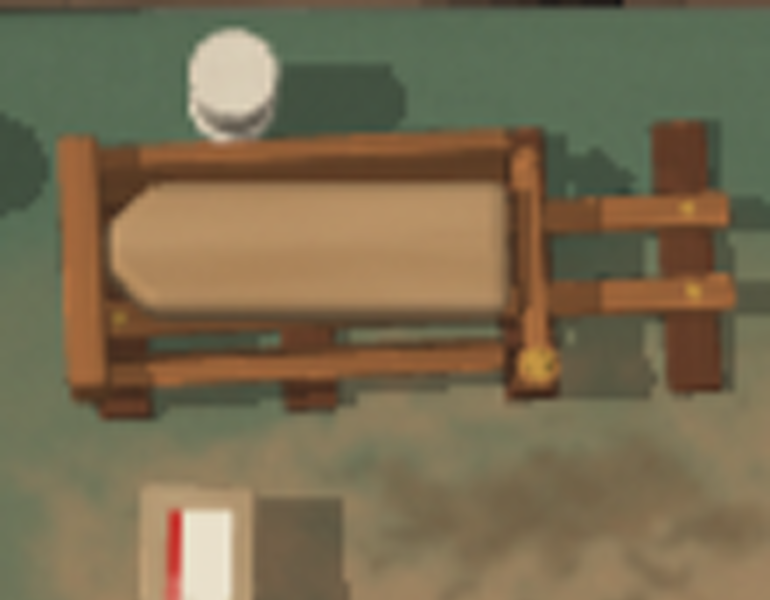

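View pics/t19.png

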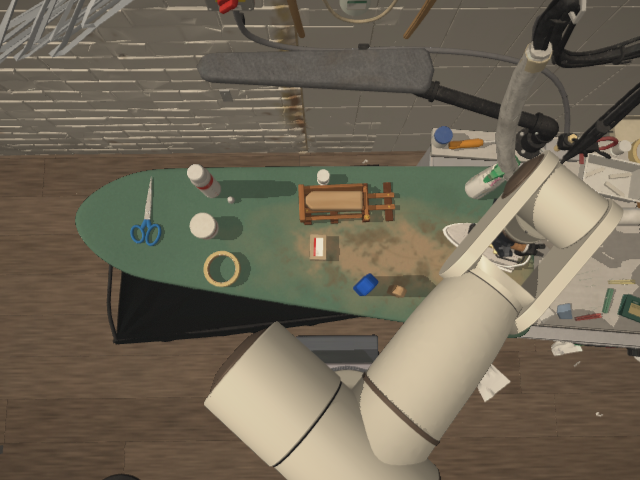

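```bash
python3 - <<'E'
from h import *
c=pickle.load(open('top0.pkl','rb'))
g=lambda x,y,z: w2c(ray(c,290+x/7-.43,165+y/7-.43,z))*1e3
for n,x,y,z in(('nose',108,243,.033),('nose',108,243,.045),('end',508,205,.047),('end',505,300,.047),('tip in/out',510,150,.0375),('',540,150,.0375),('pin',539,365,.0415),('bar near tip centre',525,160,.0375),('bar mid',531,250,.0375),('bar near pin',538,335,.0375)): print(n,g(x,y,z).round(1))
E
```

```text
nose [ 78.2 -11.1  33. ]
nose [77.9 -8.5 45. ]
end [-79.8 -15.1  47. ]
end [-76.2  22.7  47. ]
tip in/out [-83.  -39.4  37.5]
 [-94.9 -38.8  37.5]
pin [-88.4  48.2  41.5]
bar near tip centre [-88.7 -35.1  37.5]
bar mid [-88.7   1.4  37.5]
bar near pin [-89.2  35.6  37.5]
```

```bash
python3 -c "
from cell import *
print(finish_job())"
```

```text
the job is handed in; nothing more can be done
None
```

The job is done and handed in at about 15 s on the robot's clock. With the gripper shut, I tipped the clapper lengthwise into the trough, pushed it home, then swung the gate bar shut behind it.

**What disagreed on the way:** the shut fingertips sit about 25 mm higher than the reported TCP. Because of this my first push slid over the clapper's top without moving it. I backed off, went lower and pushed again.

**Last checks:**
- **Clapper:** it met about 9.5 N against the end stop, with the tool where a seated clapper should put it. The last top view put its nose at cradle x of about +78 mm and its flat end between −76 and −80 mm, so it is home to within 2 to 4 mm of picture accuracy.
- **Gate:** it met about 5 N against its stop. The bar's centre line is within 0.5 mm of straight across, at cradle x of about −89 mm, so it is shut square.
- **Other things on the board:** the can, jar, reel, tape, carton, scissors, thimble and spray look unmoved between the first and last pictures. The iron could not be compared because the arm partly hid it, but the arm did not go near it while low.
- **At hand-in:** the robot was clear of everything, and the wrist force was close to zero.

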